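# Unlock the parts washer, load the rocker arms and set the load lever

### The job

Find the key in the rack that unlocks the parts washer by trying them, turn the lock fully to its open stop, and leave the lock empty with every key lying in the grey tray or standing in the rack. Then slide the cover fully open, lay all the rocker arms in the washer's well and slide the cover fully shut; last, click the load lever on to the notch that counts the arms loaded (one click for each arm). Do not knock over the standing valves.

Things in the scene. Friction and masses are not known exactly. Their poses are not given: they have to be found in the camera images.
- washer: Green bench parts washer (fixed), 395 x 345 x 130 mm. Origin at table level near its middle; z up, x from its near side to its far side. Lock (right, near), lever (right, middle) and a sliding aluminium cover over the well are on top. A key goes straight down into the lock, blade along the slot, until its head rests on the face plate; stopped 5 to 9 mm short, it is not in line with the slot.
- lock_face (a point): On the cam lock's vertical axis, at the level of its steel face plate, 5 mm above the washer's top (135 mm above the table). Axes as the washer's. The slot (33 x 8 mm) in the brass disc lies along x while the lock joint reads 0, and turns with it. The play of a key in the slot is about 0.07 rad.
- lock (a joint): Turn of the core, rad: 0 locked, 1.15 open stop; clockwise seen from above, 0.03 N m, stays where left. Only one key fits, and which one varies from start to start: a wrong key is stopped inside the lock with its head 17 mm above the face plate and turns nothing. The cover is free beyond about 1.0. A key can be drawn straight up at any turn.
- grip_red (a point): Key with a red plastic head, standing blade down in the rack. The head is a plate 52 (key's x) x 10 (key's y) x 40 mm tall; this point is its middle, 20 mm above the head's underside. Below it the steel blade, 30 x 6 mm, 50 mm long, in the same plane; its lower end is one narrow tongue. A half turn makes no difference. Grasp the head across its 10 mm. 0.2 kg.
- grip_yellow (a point): Key with a yellow plastic head, standing blade down in the rack. The head is a plate 52 (key's x) x 10 (key's y) x 40 mm tall; this point is its middle, 20 mm above the head's underside. Below it the steel blade, 30 x 6 mm, 50 mm long, in the same plane; its lower end is three prongs. A half turn makes no difference. Grasp the head across its 10 mm. 0.2 kg.
- grip_blue (a point): Key with a blue plastic head, standing blade down in the rack. The head is a plate 52 (key's x) x 10 (key's y) x 40 mm tall; this point is its middle, 20 mm above the head's underside. Below it the steel blade, 30 x 6 mm, 50 mm long, in the same plane; its lower end is two prongs. A half turn makes no difference. Grasp the head across its 10 mm. 0.2 kg.
- rack_top (a point): Dark wooden key rack (fixed), 200 x 48 mm, 56 mm tall, with three slots 35 x 9 mm in a row along its x, 65 mm apart. This point is the middle of its top face, on which the key heads rest.
- tray_in (a point): Grey key tray (fixed), open box 150 (x) x 140 (y) mm outside, 24 mm tall, walls 5 mm; this point is the centre of its inner floor.
- cover_handle (a point): Middle of the black bar handle on the washer's cover: 100 mm long (along y), 14 x 14 mm in section, its middle 37 mm above the cover's plate. Axes as the washer's.
- cover (a joint): How far the cover is slid open, m: 0 shut, 0.18 fully open (away from the robot, along the washer's x). Friction about 2.5 N; blocked while the lock is locked.
- basket (a point): On the floor of the washer's well, the middle of what the open cover leaves clear (about 160 mm in x, 210 mm in y). The floor is 75 mm above the table and 55 mm below the washer's top. Axes as the washer's.
- arm1_mid (a point): Steel rocker arm 1 (about 0.25 kg), 114 mm long along its x; this point is the middle of its hub, 16 mm above the underside. The hub is 26 mm wide (y), 36 mm long and 36 mm tall, the arms either side 18 mm wide. Grasp across the hub's 26 mm.
- arm2_mid (a point): Steel rocker arm 2 (about 0.25 kg), 114 mm long along its x; this point is the middle of its hub, 16 mm above the underside. The hub is 26 mm wide (y), 36 mm long and 36 mm tall, the arms either side 18 mm wide. Grasp across the hub's 26 mm. Always None if this arm is absent.
- arm3_mid (a point): Steel rocker arm 3 (about 0.25 kg), 114 mm long along its x; this point is the middle of its hub, 16 mm above the underside. The hub is 26 mm wide (y), 36 mm long and 36 mm tall, the arms either side 18 mm wide. Grasp across the hub's 26 mm. Always None if this arm is absent.
- arm4_mid (a point): Steel rocker arm 4 (about 0.25 kg), 114 mm long along its x; this point is the middle of its hub, 16 mm above the underside. The hub is 26 mm wide (y), 36 mm long and 36 mm tall, the arms either side 18 mm wide. Grasp across the hub's 26 mm. Always None if this arm is absent.
- lever_tip (a point): Centre of the red grip of the washer's load lever: a roller 26 mm long (along the washer's y) and 20 mm in diameter, 70 mm from the pivot. It swings in the washer's x-z plane and begins leaning towards the robot.
- lever_pivot (a point): Pivot of the load lever, on the washer, axes as the washer's.
- lever (a joint): Angle of the load lever, rad: 0 at the first notch (orange tick, no pieces), growing as it swings away from the robot; upright at 0.625. It clicks into a notch every 0.25 rad: 0, 0.25, 0.50, 0.75, 1.00, 1.25 mean 0 to 5 pieces. About 3.5 N at the grip takes it over into the next notch.
- valve1: Engine valve standing on its head (head 52 mm across, stem 10 mm thick, 150 mm tall); origin at the centre of its underside. A bystander.
- valve2: Engine valve standing on its head (head 52 mm across, stem 10 mm thick, 150 mm tall); origin at the centre of its underside. A bystander.

How it is judged:
By the outcome, as a careful person would: the job done as asked, in the order asked, and still so for the second after the job is handed in, with the robot touching nothing.
Of arm2, arm3, arm4 only 1 to 3 are there at a start; the rules pass over those that are not, and their reading is None.
At some moment in a run one of arm1, arm2, arm3, arm4 may be knocked a few centimetres aside while the robot is not near it.
It also fails if it takes over 210 s, if anything falls off the work surface, if the arm or the gripper's body presses on something with over 40 N, if the wrist force passes 120 N, or if a joint passes its speed limit or range.

### The arm

A 6-joint arm with a two-finger parallel gripper is mounted at the origin on the work surface. World frame = base frame: x ahead of the robot, y to its left, z up, the work surface at z = 0. Lengths are in mm, angles in rad, forces in N, time in s.
With the tool pointing down it reaches from about 350 to 775 mm from the base axis. Payload 7.3 kg.
Tool frame: the origin (TCP) lies at the very end of the fingers, on their centre line; the grasp point (between the pads) lies 19 mm behind it (pinch_z is the distance from the TCP to the grasp point, in mm); z points along the fingers, y is the direction in which the jaws open and shut (so a half turn about z gives the same grasp; the last joint's range is limited). The gripper opens to 92 mm and grips with 3 to 60 N. Pads are 19 mm wide; open, the fingers measure 130 mm over their backs; the gripper's body (75 mm by 190 mm) begins 47 mm behind the grasp point.
Start: joints at [1.077, 0.342, 1.524, -0, 1.275, -0.146], TCP at [178.922, 493.591, 226.741] pointing down, gripper open.
Joint ranges: [-2.53, 2.53], [-0.77, 2.02], [0.04, 2.7], [-1, 4.14], [0.28, 2.66], [-3.11, 3.11]. Speed limits (rad/s): [2.57, 2.57, 3.14, 3.14, 3.14, 3.14].

### API

Orientations are given as [roll, pitch, yaw] about the fixed x, y, z axes, in that order (R = Rz(yaw) Ry(pitch) Rx(roll)).
In Python, from plant import * gives the robot as it stands.
- The arm moves only by the tool step_arm, never from a script. Its argument "moves" is one flat list of numbers, 7 for each row, row after row: the shift along the tool's x, y, z scaled (see below), then the turn, a rotation vector about the tool's x, y, z scaled (see below), then the closure, from -1 (fully open) to 1 (shut). A call has 1 to 8 rows; each row shifts and turns the pose as measured when the row begins, along the tool's axes as they then stand; what a row does not reach is not made up. The controller multiplies each number of a shift by 2 cm and each number of a turn by 4 degrees. A row lasts 1/12 s, in which the tool goes at most 41.7 mm and 7.16 degrees, less where a joint would pass 70% of its speed; a pose out of reach is approached as far as the arm can. A call with a number of a shift or a turn outside -1 to 1 is refused whole. A call with a gripper value outside its range is refused whole. The fingers move at their own pace and stop on an object; the grip force is fixed at half the most. Time passes only in rows, so rows that do not move let the fingers close. It gives the time, the measured TCP pose, the force and the opening at its end, in the units of the state.
- get_obs(): the state, without advancing time (a new reading comes with each control period).
- capture(name): name is "scene" or "top" or "wrist"; returns the picture (480x640x3 uint8, red, green, blue); there is no depth.
- get_calibration(name): a dict with "mtx" (3x3 intrinsics, pixels), "k1" (the pictures are not rectified: a ray, as slopes to the right and down, at radius r is drawn at 1 + k1 r^2 times it, then the intrinsics apply), "eye" and "orientation" of the camera in the world; the wrist camera has in their place "mount" (4x4, takes a point from camera to tool coordinates, whose origin is the TCP and whose axes are the flange's). Camera axes: x right, y down, z forward; pixel columns grow to the right and rows downward; lengths in mm; the calibration is good to about 2 mm. A picture is of the moment at which its call begins: read the wrist's pose just before it. get_calibration takes no time and is no camera call.
- close_job(): hands the job in, once; it reports no verdict.
The state is a dict: "time": time; "joint_positions": joint angles; "dq": joint speeds; "tau": joint torques, N m; "tool_pos": TCP position; "tcp_rot": TCP orientation; "contact_force": force on the tool from outside, world axes, zero at the start; "moment": the same for the moment, N m; "grip_width": finger opening in mm.
Only numpy, scipy, OpenCV 4.12 (cv2) and the standard library are available. Lean on these libraries where they do the work, as an engineer would, in place of code of your own. Each camera call takes 0.05 s, during which the arm holds its last target.

## Working session

There is one attempt and no reset: what is moved stays moved. The work goes in short steps, Python scripts to look and compute and a tool call to move; the robot and the scene stay as the last step left them, time stands still between calls to the robot, and variables do not carry over. Pictures are saved under pics/ and viewed, and the job is handed in when it is done.

Besides the shell and the picture viewer there is one more tool, called after "Emit:" by a JSON object that holds its "fn" and its "kwargs". step_arm: Moves the arm, as the interface text tells. Shifts and turns lie within -1 to 1; 1 stands for 2 cm of shift or 4 degrees of turn. Its arguments: {"type":"object","properties":{"moves":{"type":"array"}},"required":["moves"]}

```bash
mkdir -p pics; ls
python3 - <<'E'
from plant import *
import cv2
print(get_obs())
for n in ["scene","top","wrist"]:
    print(n,get_calibration(n))
    cv2.imwrite(f"pics/{n}0.png",capture(n)[:,:,::-1])
E
```

```text
pics
{'time': 0.0, 'joint_positions': array([ 1.07697605e+00,  3.42711447e-01,  1.52502607e+00, -1.72835785e-05,
        1.27538096e+00, -1.45987622e-01]), 'dq': array([ 0.00050616,  0.00124984,  0.00095808,  0.00074574,  0.0014142 ,
       -0.00062269]), 'tau': array([-1.78647311e-03, -4.31251645e+01, -2.44211268e+01,  7.15040253e-02,
        5.62210358e-02, -1.47780415e-04]), 'tool_pos': array([178.73501011, 493.20540544, 226.04764904]), 'tcp_rot': array([-3.14008065e+00, -2.05609894e-04,  2.79376488e+00]), 'contact_force': array([-0.38150753,  0.58013334,  1.14010796]), 'moment': array([-0.03665323,  0.00707322,  0.01370441]), 'grip_width': 91.61012893880299}
scene {'mtx': array([[521.37023247,   0.        , 317.82260931],
       [  0.        , 521.37023247, 232.19723333],
       [  0.        ,   0.        ,   1.        ]]), 'k1': -0.061285857383983774, 'eye': array([ 997.63489375, -493.92037628,  906.58531407]), 'orientation': array([-2.43974107, -0.01391077,  0.76449706])}
top {'mtx': array([[543.87294878,   0.        , 324.68379744],
       [  0.        , 543.87294878, 239.99881113],
       [  0.        ,   0.        ,   1.        ]]), 'k1': -0.12038290229273764, 'eye': array([ 288.69771324,  -31.23325325, 1526.3933844 ]), 'orientation': array([-2.96500202e+00, -2.63674226e-03, -1.54992516e+00])}
wrist {'mtx': array([[420.19016702,   0.        , 312.43459626],
       [  0.        , 420.19016702, 237.60634408],
       [  0.        ,   0.        ,   1.        ]]), 'k1': -0.09961595088267805, 'mount': array([[-1.27761561e-04, -9.61135229e-01, -2.76077986e-01,
         7.52381859e+01],
       [ 9.99998579e-01, -5.86800229e-04,  1.58010785e-03,
         2.10017256e-01],
       [-1.68069995e-03, -2.76077392e-01,  9.61133939e-01,
        -1.57984618e+02],
       [ 0.00000000e+00,  0.00000000e+00,  0.00000000e+00,
         1.00000000e+00]])}
```

View pics/scene0.png

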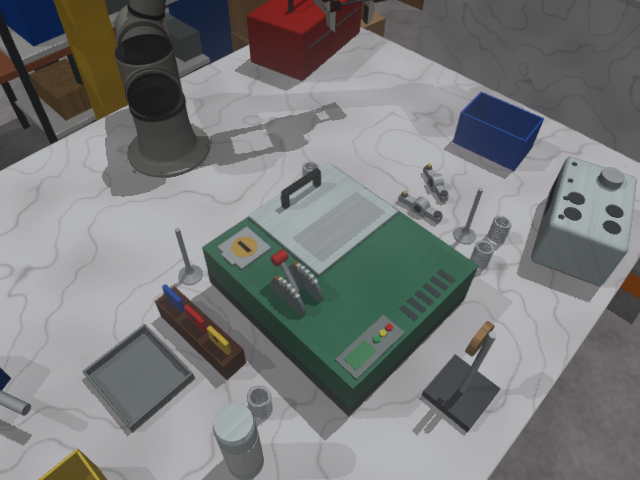

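View pics/top0.png

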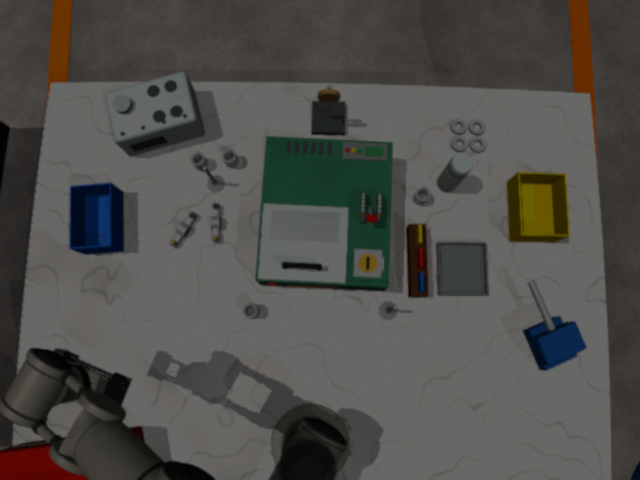

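View pics/wrist0.png

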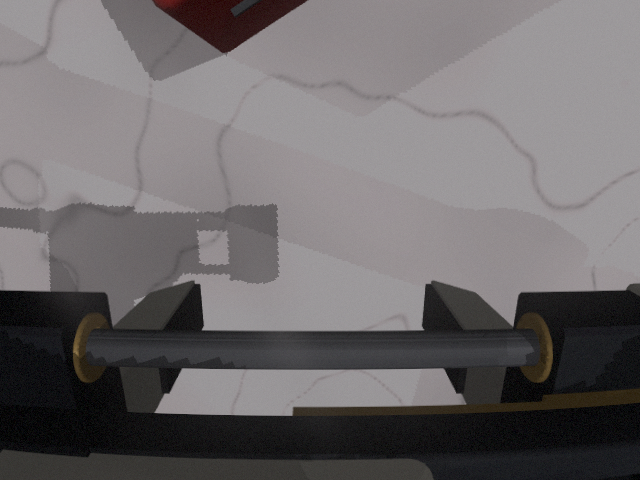

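```bash
cat > h.py <<'E'
from plant import *
import numpy as np, cv2, math
from scipy.spatial.transform import Rotation as R
def cam(n,obs=None):
    c=get_calibration(n)
    if n=="wrist":
        o=obs or get_obs()
        T=np.eye(4);T[:3,:3]=R.from_euler('xyz',o['tcp_rot']).as_matrix();T[:3,3]=o['tool_pos']
        M=T@c['mount']; return c,M[:3,:3],M[:3,3]
    return c,R.from_euler('xyz',c['orientation']).as_matrix(),np.array(c['eye'])
def ray(C,uv):
    c,Rm,e=C
    K=c['mtx'];p=np.array([(uv[0]-K[0,2])/K[0,0],(uv[1]-K[1,2])/K[1,1]])
    q=p.copy()
    for _ in range(30): q=p/(1+c['k1']*(q@q))
    return Rm@np.array([q[0],q[1],1.])
def onz(C,uv,z):
    d=ray(C,uv);return C[2]+d*(z-C[2][2])/d[2]
def proj(C,P):
    c,Rm,e=C;q=Rm.T@(np.asarray(P,float)-e);s=q[:2]/q[2];s=s*(1+c['k1']*(s@s));K=c['mtx']
    return np.array([s[0]*K[0,0]+K[0,2],s[1]*K[1,1]+K[1,2]])
def tri(C1,p1,C2,p2):
    d1=ray(C1,p1);d2=ray(C2,p2);A=np.stack([d1,-d2],1)
    t=np.linalg.lstsq(A,C2[2]-C1[2],rcond=None)[0]
    a=C1[2]+t[0]*d1;b=C2[2]+t[1]*d2
    return (a+b)/2,np.linalg.norm(a-b)
def st():
    o=get_obs();print('t%.2f'%o['time'],'pos',o['tool_pos'].round(1),'rot',o['tcp_rot'].round(3),'F',o['contact_force'].round(1),'M',o['moment'].round(2),'w%.1f'%o['grip_width'],'q',o['joint_positions'].round(2));return o
def plan(pos,yaw,obs=None):
    """delta to target pose (tool down, yaw) in tool axes, units: shift/20mm, turn/4deg"""
    o=obs or get_obs()
    Rc=R.from_euler('xyz',o['tcp_rot']);Rt=R.from_euler('xyz',[math.pi,0,yaw])
    d=Rc.inv().apply(np.array(pos)-o['tool_pos'])/20
    r=(Rc.inv()*Rt).as_rotvec(degrees=True)/4
    print('now',o['tool_pos'].round(1),'yaw %.3f'%o['tcp_rot'][2],'F',o['contact_force'].round(1),'w%.1f'%o['grip_width'],'| shift',d.round(2),'turn',r.round(2))
E
python3 - <<'E'
import cv2
t=cv2.imread('pics/top0.png');s=cv2.imread('pics/scene0.png')
c=cv2.convertScaleAbs(t[110:340,140:500],alpha=1.8)
cv2.imwrite('pics/top0z.png',cv2.resize(c,None,fx=2.2,fy=2.2,interpolation=cv2.INTER_CUBIC))
cv2.imwrite('pics/sc0z.png',cv2.resize(cv2.convertScaleAbs(s[140:440,70:520],alpha=1.3),None,fx=1.75,fy=1.75,interpolation=cv2.INTER_CUBIC))
E
```

```text
(no output)
```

View pics/top0z.png

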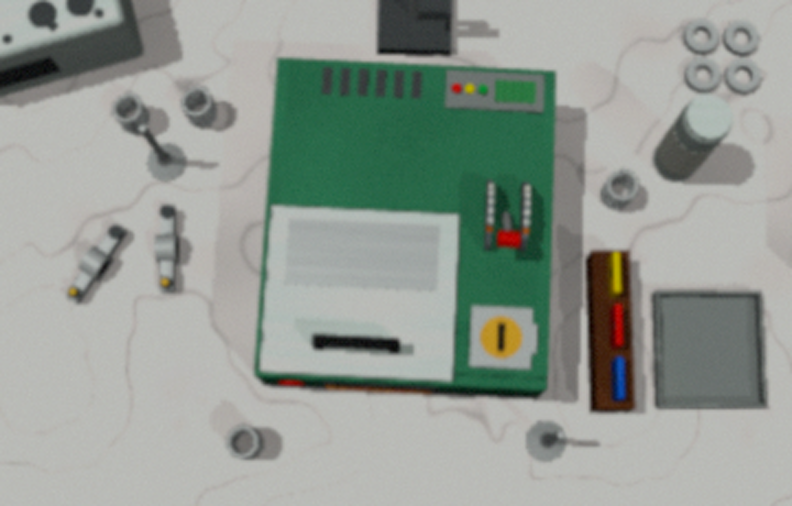

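View pics/sc0z.png

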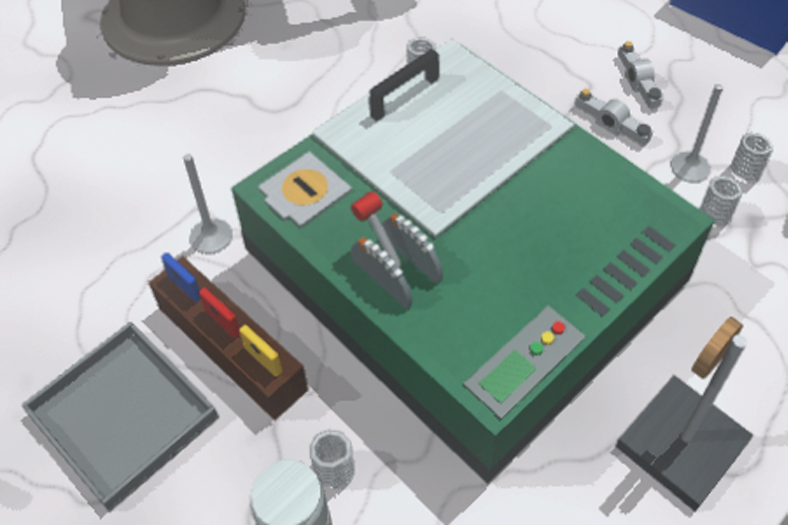

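Run:
```python
from h import *
T=cam('top');S=cam('scene')
tz=lambda u,v:np.array([140+u/2.2,110+v/2.2]); sz=lambda u,v:np.array([70+u/1.75,140+v/1.75])
def on(n,u,v,z): p=onz(T,tz(u,v),z);print(n,p.round(1));return p
def ons(n,u,v,z): p=onz(S,sz(u,v),z);print(n,'scene',p.round(1));return p
for n,u,v in [('FL',278,59),('FR',555,72),('NR',547,382),('NL',260,370)]: on(n,u,v,130)
for n,u,v in [('NL?',450,40),('NR',234,186),('FR',491,431),('FL',712,223)]: ons(n,u,v,130)
on('lock',502,337,135);ons('lock',305,187,135)
on('lever',509,238,190)
print('lever',tri(T,tz(509,238),S,sz(367,206)))
on('handle',357,344,170); print('handle',tri(T,tz(357,344),S,sz(404,83)))
for n,a,b in [('blue',(620,378),(180,276)),('red',(619,325),(217,310)),('yellow',(617,273),(260,349))]: print(n,tri(T,tz(*a),S,sz(*b))); on(n,*a,96)
for p in [(590,252),(630,252),(633,410),(590,410)]: on('rack',*p,56)
for p in [(654,291),(762,292),(767,407),(656,408)]: on('tray',*p,24)
for n,p in [('a1o',(73,292)),('a1d',(119,232)),('a2o',(165,283)),('a2d',(168,212))]: on(n,*p,16)
ons('a1o',628,46,16);ons('a1d',655,98,16);ons('a2o',586,92,16);ons('a2d',645,132,16)
on('v1',165,162,5);on('v2',545,441,5)
# pixel masks
```

```text
FL [819.  134.5 130. ]
FR [ 809.6 -207.3  130. ]
NR [ 427.2 -197.   130. ]
NL [434.2 139.8 130. ]
NL? scene [427.2 146.1 130. ]
NR scene [ 420.1 -190.2  130. ]
FR scene [ 806.8 -205.1  130. ]
FL scene [822.3 133.3 130. ]
lock [ 478.6 -143.3  135. ]
lock scene [ 479.7 -139.3  135. ]
lever [ 585.5 -146.1  190. ]
lever (array([ 583.93743279, -144.03422042,  200.76804826]), np.float64(2.8300466621318376))
handle [462.3  25.1 170. ]
handle (array([463.8704055 ,  26.41257635, 164.0583704 ]), np.float64(2.616371275939258))
blue (array([ 439.30525954, -290.37246422,   81.26778949]), np.float64(3.4332295265337494))
blue [ 437.  -289.2   96. ]
red (array([ 503.75792651, -289.17891619,   85.27905875]), np.float64(2.9663207150312614))
red [ 501.4 -288.6   96. ]
yellow (array([ 569.26069539, -286.97208903,   83.26810562]), np.float64(4.717183030033979))
yellow [ 565.6 -286.7   96. ]
rack [ 599.5 -259.9   56. ]
rack [ 600.7 -310.7   56. ]
rack [ 401.8 -312.4   56. ]
rack [ 400.9 -259.    56. ]
tray [ 557.1 -347.2   24. ]
tray [ 558.8 -488.3   24. ]
tray [ 410.6 -490.6   24. ]
tray [ 407.2 -347.8   24. ]
a1o [541.2 400.9  16. ]
a1d [621.6 345.7  16. ]
a2o [555.5 281.3  16. ]
a2d [649.5 282.9  16. ]
a1o scene [534.6 412.1  16. ]
a1d scene [623.1 352.7  16. ]
a2o scene [548.3 294.8  16. ]
a2d scene [649.8 291.   16. ]
v1 [720.1 293.2   5. ]
v2 [ 364.5 -209.5    5. ]
```

Emit:
{"fn": "step_arm", "kwargs": {"moves": [0,0,-1,0,0,-1,-1,0,0,-1,0,0,-1,-1,0,0,-1,0,0,-1,-1,0,0,-1,0,0,-1,-1,0,0,-1,0,0,-1,-1]}}

```text
time: 0.57
tool_pos: [177.4, 490.7, 323.2]
tcp_rot: [-3.127, -0.008, -3.127]
contact_force: [0.1, 1.1, -1.2]
grip_width: 91.7
```

Emit:
{"fn": "step_arm", "kwargs": {"moves": [-1,-1,0,0,0,0,-1,-1,-1,0,0,0,0,-1,-1,-1,0,0,0,0,-1,-1,-1,0,0,0,0,-1,-1,-1,0,0,0,0,-1,-1,-1,0,0,0,0,-1,-1,-1,0,0,0,0,-1,-1,-1,0,0,0,0,-1]}}

```text
time: 1.23
tool_pos: [343.3, 332.2, 327.2]
tcp_rot: [-3.134, -0.007, -3.112]
contact_force: [0.6, 0.6, 0.5]
grip_width: 92.0
```

Emit:
{"fn": "step_arm", "kwargs": {"moves": [-1,-1,0,0,0,0,-1,-1,-1,0,0,0,0,-1,-1,-1,0,0,0,0,-1,-1,-1,0,0,0,0,-1,-1,-1,0,0,0,0,-1,0,-1,0,0,0,0,-1,0,-1,0,0,0,0,-1,0,-1,0,0,0,0,-1]}}

```text
time: 1.9
tool_pos: [455.2, 165.0, 324.6]
tcp_rot: [-3.132, -0.011, -3.114]
contact_force: [-1.0, -0.2, -0.0]
grip_width: 91.9
```

```bash
python3 -c "
from h import *
st();plan([450,-215,300],math.pi)"
```

```text
t1.90 pos [455.2 165.  324.6] rot [-3.132 -0.011 -3.114] F [-1.  -0.2 -0. ] M [-0.01 -0.03 -0.02] w91.9 q [ 0.19  0.21  1.43 -0.01  1.51 -1.4 ]
now [455.2 165.  324.6] yaw -3.114 F [-1.  -0.2 -0. ] w91.9 | shift [  0.76 -18.97   1.41] turn [-0.14 -0.16  0.39]
```

Emit:
{"fn": "step_arm", "kwargs": {"moves": [0,-1,0,0,0,0.2,-1,0,-1,0,0,0,0.2,-1,0,-1,0,0,0,0,-1,0,-1,0,0,0,0,-1,0,-1,0,0,0,0,-1,0,-1,0,0,0,0,-1,0,-1,0,0,0,0,-1,0,-1,0,0,0,0,-1]}}

```text
time: 2.57
tool_pos: [453.9, -3.2, 323.8]
tcp_rot: [-3.132, -0.016, 3.139]
contact_force: [1.1, 0.1, 0.1]
grip_width: 91.8
```

Emit:
{"fn": "step_arm", "kwargs": {"moves": [0,-1,0,0,0,0,-1,0,-1,0,0,0,0,-1,0,-1,0,0,0,0,-1,0,-1,0,0,0,0,-1,0,-1,0.5,0,0,0,-1,0,-1,0.5,0,0,0,-1,0,-1,0.5,0,0,0,-1,0,-1,0.5,0,0,0,-1]}}

```text
time: 3.23
tool_pos: [451.7, -171.9, 284.6]
tcp_rot: [-3.131, -0.015, 3.139]
contact_force: [0.3, -0.1, -0.4]
grip_width: 91.4
```

```bash
python3 -c "
from h import *
st();plan([450,-215,300],math.pi)"
```

```text
t3.23 pos [ 451.7 -171.9  284.6] rot [-3.131 -0.015  3.139] F [ 0.3 -0.1 -0.4] M [0.04 0.04 0.03] w91.4 q [-0.51  0.23  1.52 -0.02  1.4  -2.08]
now [ 451.7 -171.9  284.6] yaw 3.139 F [ 0.3 -0.1 -0.4] w91.4 | shift [ 0.09 -2.16 -0.75] turn [-0.15 -0.22 -0.04]
```

Emit:
{"fn": "step_arm", "kwargs": {"moves": [0,-1,0,-0.15,-0.2,0,-1,0,-1,0,0,0,0,-1,0,0,0,0,0,0,-1,0,0,0,0,0,0,-1]}}

```text
time: 3.57
tool_pos: [449.5, -216.4, 280.5]
tcp_rot: [3.137, -0.007, 3.135]
contact_force: [0.2, 1.4, -0.9]
grip_width: 91.9
```

```bash
python3 -c "
from h import *
o=st();np.save('w1.npy',o,allow_pickle=True)
im=capture('wrist');cv2.imwrite('pics/w1.png',im[:,:,::-1])"
```

```text
t3.57 pos [ 449.5 -216.4  280.5] rot [ 3.137 -0.007  3.135] F [ 0.2  1.4 -0.9] M [ 0.05 -0.03  0.03] w91.9 q [-0.6   0.26  1.49 -0.    1.4  -2.17]
```

View pics/w1.png

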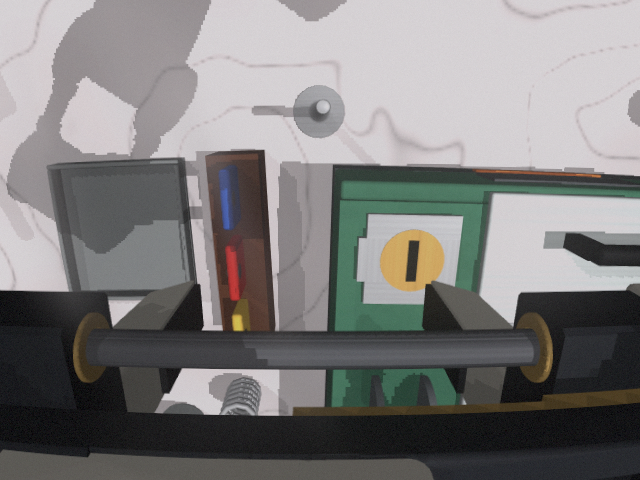

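Run:
```python
from h import *
im=cv2.imread('pics/w1.png')
o=np.load('w1.npy',allow_pickle=True).item();W=cam('wrist',o);T=cam('top');S=cam('scene')
hsv=cv2.cvtColor(im,cv2.COLOR_BGR2HSV)
def m(lo,hi,x0=150,x1=500,y0=120,y1=330):
    k=cv2.inRange(hsv,lo,hi);z=np.zeros_like(k);z[y0:y1,x0:x1]=k[y0:y1,x0:x1];return z
k=m((10,120,80),(30,255,255),360,460,210,310)
c=max(cv2.findContours(k,0,2)[0],key=cv2.contourArea);el=cv2.fitEllipse(c);print('disc',el,onz(W,el[0],135))
g=cv2.cvtColor(im,cv2.COLOR_BGR2GRAY);k=np.zeros_like(g);k[235:290,395:428]=(g[235:290,395:428]<60)*255
c=max(cv2.findContours(k,0,2)[0],key=cv2.contourArea);r=cv2.minAreaRect(c);print('slot',r);b=cv2.boxPoints(r)
P=np.array([onz(W,p,135) for p in b]);print(P.round(1),P.mean(0).round(1))
cv2.imwrite('pics/w1z.png',cv2.resize(im[140:340,190:290],None,fx=5,fy=3,interpolation=cv2.INTER_NEAREST)) if 0 else cv2.imwrite('pics/w1z.png',cv2.resize(im[145:330,190:320],None,fx=3.2,fy=3.2,interpolation=cv2.INTER_NEAREST))
for n,P in [('lockTop',(478.6,-143.3,135))]: print(proj(W,P))
```

```text
disc ((411.46453857421875, 259.9885559082031), (57.88011932373047, 63.34060287475586), 61.06919479370117) [ 479.16030349 -138.94825043  135.        ]
slot ((412.1147155761719, 260.7377014160156), (8.872504234313965, 39.47358703613281), 5.19442892074585)
[[ 495.6 -142.3  135. ]
 [ 463.7 -141.4  135. ]
 [ 464.4 -134.5  135. ]
 [ 496.3 -135.3  135. ]] [ 480.  -138.4  135. ]
[405.90391079 259.35853097]
```

View pics/w1z.png

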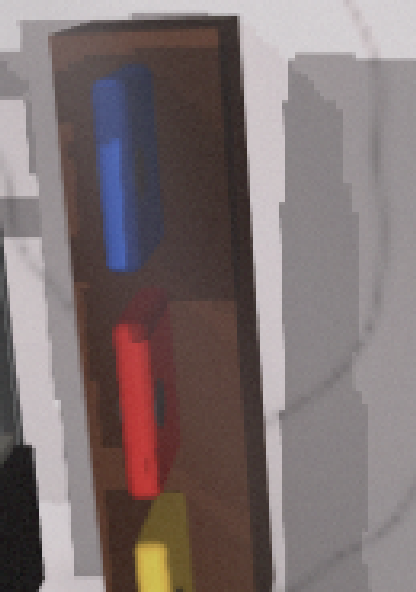

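Run:
```python
from h import *
o=np.load('w1.npy',allow_pickle=True).item();W=cam('wrist',o);T=cam('top');S=cam('scene')
z=lambda u,v:(190+u/3.2,145+v/3.2)
for n,ps in [('blue',[(93,82),(122,80),(135,270),(111,270)]),('red',[(116,322),(149,321),(158,495),(130,497)]),]:
    P=np.array([onz(W,z(*p),96) for p in ps]);print(n,P.round(1).tolist(),P.mean(0))
for p in [(50,35),(238,17),(218,30)]: print('rack',onz(W,z(*p),56).round(1))
print(onz(W,(322,107),150), 'valve stem top')
```

```text
blue [[414.1, -290.6, 96.0], [413.7, -283.1, 96.0], [463.8, -282.6, 96.0], [463.7, -288.9, 96.0]] [ 438.8274415  -286.30813712   96.        ]
red [[478.1, -288.5, 96.0], [477.8, -279.6, 96.0], [528.3, -280.1, 96.0], [528.9, -287.9, 96.0]] [ 503.26004535 -284.03932349   96.        ]
rack [ 405.2 -310.8   56. ]
rack [ 400.9 -257.3   56. ]
rack [ 404.5 -263.    56. ]
[ 366.54894526 -207.98521084  150.        ] valve stem top
```

Emit:
{"fn": "step_arm", "kwargs": {"moves": [-0.7,-0.9,1,0,0,0,-1,-0.7,-0.9,1,0,0,0,-1,-0.7,-0.9,1,0,0,0,-1,-0.7,-0.9,1,0,0,0,-1,0,0,1,0,0,0,-1,0,0,0,0,0,0,-1,0,0,0,0,0,0,-1]}}

```text
time: 4.2
tool_pos: [509.7, -283.7, 179.5]
tcp_rot: [3.139, -0.002, -3.14]
contact_force: [0.1, 0.4, 1.3]
grip_width: 92.0
```

```bash
python3 -c "
from h import *
o=st();np.save('w2.npy',o,allow_pickle=True)
im=capture('wrist');cv2.imwrite('pics/w2.png',im[:,:,::-1])"
```

```text
t4.20 pos [ 509.7 -283.7  179.5] rot [ 3.139e+00 -2.000e-03 -3.140e+00] F [0.1 0.4 1.3] M [0.03 0.05 0.01] w92.0 q [-0.64  0.49  1.43  0.    1.23 -2.21]
```

View pics/w2.png

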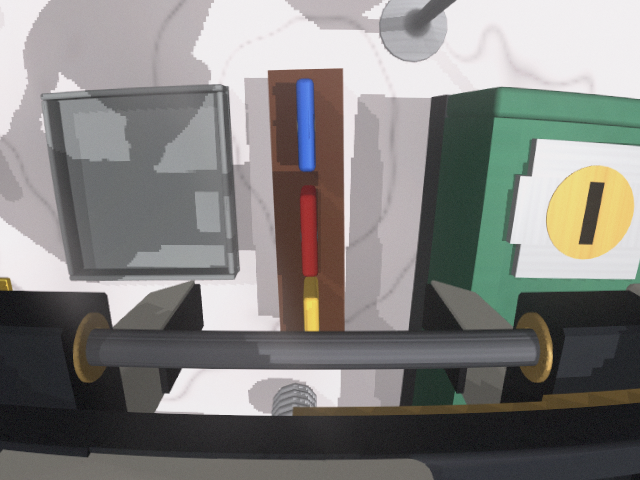

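```bash
cat >> h.py <<'E'
RNG={'red':[((0,120,60),(8,255,255)),((172,120,60),(180,255,255))],'blue':[((105,120,60),(125,255,255))],'yellow':[((22,120,60),(34,255,255))],'brass':[((12,120,100),(28,255,255))]}
def blob(im,name,box,close=0):
    """largest blob contour; im BGR, box x0,y0,x1,y1"""
    hsv=cv2.cvtColor(im,cv2.COLOR_BGR2HSV);k=np.zeros(im.shape[:2],np.uint8)
    for lo,hi in RNG[name]: k|=cv2.inRange(hsv,lo,hi)
    z=np.zeros_like(k);x0,y0,x1,y1=box;z[y0:y1,x0:x1]=k[y0:y1,x0:x1]
    return max(cv2.findContours(z,0,2)[0],key=cv2.contourArea)
E
python3 - <<'E'
from h import *
im=cv2.imread('pics/w2.png')
o=np.load('w2.npy',allow_pickle=True).item();W=cam('wrist',o)
for n,b in [('red',(270,180,340,300)),('blue',(270,60,340,180))]:
    r=cv2.minAreaRect(blob(im,n,b));P=np.array([onz(W,p,96) for p in cv2.boxPoints(r)]);print(n,r,P.round(1).tolist(),P.mean(0).round(1))
e=cv2.fitEllipse(blob(im,'brass',(520,150,640,280)));print(e,onz(W,e[0],135))
for p in [(270,71),(343,69)]: print(onz(W,p,56).round(1))
E
```

```text
red ((308.8265686035156, 230.53726196289062), (91.33495330810547, 18.02267074584961), 88.18170166015625) [[472.4, -290.8, 96.0], [472.1, -280.4, 96.0], [528.4, -278.4, 96.0], [528.8, -289.5, 96.0]] [ 500.4 -284.8   96. ]
blue ((305.6023864746094, 124.98228454589844), (92.19542694091797, 16.9632511138916), 88.31531524658203) [[413.8, -291.9, 96.0], [413.5, -282.6, 96.0], [464.1, -281.0, 96.0], [464.4, -290.7, 96.0]] [ 439.  -286.6   96. ]
((596.436279296875, 212.74339294433594), (58.817474365234375, 96.24244689941406), 29.345653533935547) [ 479.31586579 -135.026679    135.        ]
[ 405.2 -309.6   56. ]
[ 404.  -263.2   56. ]
```

Emit:
{"fn": "step_arm", "kwargs": {"moves": [0.35,-0.05,1,0,0,-0.3,-1,0,0,1,0,0,0,-1,0,0,1,0,0,0,-1,0,0,1,0,0,0,-1]}}

```text
time: 4.58
tool_pos: [507.3, -284.2, 109.2]
tcp_rot: [-3.132, 0.014, -3.114]
contact_force: [0.3, -0.3, 0.4]
grip_width: 91.7
```

```bash
python3 -c "
from h import *
plan([502.5,-286,69],math.pi+.022)
o=get_obs();np.save('w3.npy',o,allow_pickle=True)
im=capture('wrist');cv2.imwrite('pics/w3.png',im[:,:,::-1])"
```

```text
now [ 507.3 -284.2  109.2] yaw -3.114 F [ 0.3 -0.3  0.4] w91.7 | shift [ 0.27 -0.06  2.01] turn [-0.13  0.19  0.08]
```

View pics/w3.png

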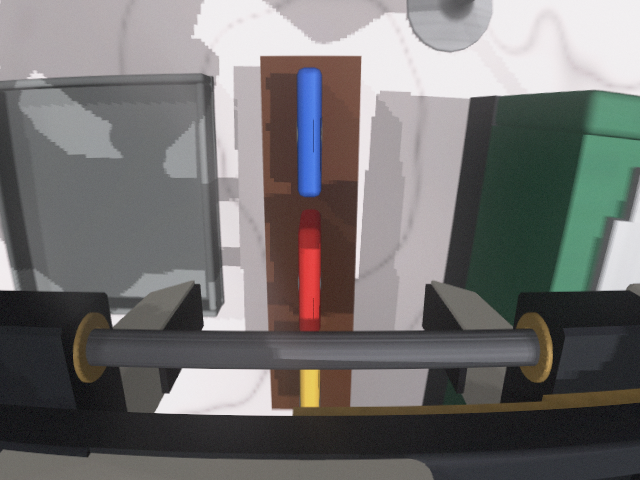

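Run:
```python
from h import *
o=np.load('w3.npy',allow_pickle=True).item();W=cam('wrist',o)
for p in [(310,69),(309,131),(309,195),(310,211),(310,236),(310,330)]: print(p,onz(W,p,96).round(1))
```

```text
(310, 69) [ 414.1 -287.    96. ]
(309, 131) [ 437.6 -286.8   96. ]
(309, 195) [ 463.3 -286.2   96. ]
(310, 211) [ 470.  -285.6   96. ]
(310, 236) [ 480.9 -285.3   96. ]
(310, 330) [ 525.6 -284.2   96. ]
```

Emit:
{"fn": "step_arm", "kwargs": {"moves": [0.2,-0.06,1,-0.13,0.19,0.08,-1,0,0,0.9,0,0,0,-1,0,0,0,0,0,0,-1]}}

```text
time: 4.88
tool_pos: [503.4, -283.3, 71.4]
tcp_rot: [3.141, -0.001, -3.118]
contact_force: [-0.3, 0.4, 1.0]
grip_width: 91.9
```

```bash
python3 -c "
from h import *
plan([503.5,-285.5,69],math.pi+.022)"
```

```text
now [ 503.4 -283.3   71.4] yaw -3.118 F [-0.3  0.4  1. ] w91.9 | shift [-0.   -0.11  0.12] turn [ 0.02 -0.01  0.03]
```

Close on the red key.

Emit:
{"fn": "step_arm", "kwargs": {"moves": [0,-0.1,0.1,0,0,0,-1,0,0,0,0,0,0,1,0,0,0,0,0,0,1,0,0,0,0,0,0,1,0,0,0,0,0,0,1,0,0,0,0,0,0,1,0,0,0,0,0,0,1,0,0,0,0,0,0,1]}}

```text
time: 5.55
tool_pos: [507.3, -286.9, 79.1]
tcp_rot: [-3.135, 0.01, -3.116]
contact_force: [1.0, -1.1, 0.0]
grip_width: 49.8
```

```bash
python3 -c "
from h import *
st()"
```

```text
t5.55 pos [ 507.3 -286.9   79.1] rot [-3.135  0.01  -3.116] F [ 1.  -1.1  0. ] M [ 0.02  0.03 -0.05] w49.8 q [-0.65  0.59  1.56  0.    0.98 -2.24]
```

Emit:
{"fn": "step_arm", "kwargs": {"moves": [0.2,0.05,0.45,-0.1,0.1,0,1,0,0,0.05,0,0,0,1,0,0,0.05,0,0,0,1]}}

```text
time: 5.8
tool_pos: [503.0, -286.0, 67.3]
tcp_rot: [3.141, 0.002, -3.116]
contact_force: [0.3, -0.0, -0.6]
grip_width: 29.8
```

```bash
python3 -c "
from h import *
plan([503.5,-285.5,69],math.pi+.022)"
```

```text
now [ 503.  -286.    67.3] yaw -3.116 F [ 0.3 -0.  -0.6] w29.8 | shift [-0.02  0.03 -0.09] turn [0.01 0.03 0.05]
```

Emit:
{"fn": "step_arm", "kwargs": {"moves": [0,0,0,0,0,0,1,0,0,0,0,0,0,1]}}

```text
time: 5.97
tool_pos: [502.4, -285.7, 66.1]
tcp_rot: [3.14, 0.001, -3.116]
contact_force: [0.4, -0.7, -0.2]
grip_width: 16.0
```

Emit:
{"fn": "step_arm", "kwargs": {"moves": [0,0,0,0,0,0,1,0,0,0,0,0,0,1]}}

```text
time: 6.13
tool_pos: [502.3, -285.7, 65.9]
tcp_rot: [3.139, 0.0, -3.116]
contact_force: [0.3, 0.2, 1.2]
grip_width: 9.7
```

```bash
python3 -c "
from h import *
plan([503.5,-285.5,69],math.pi+.022);st()"
```

```text
now [ 502.3 -285.7   65.9] yaw -3.116 F [0.3 0.2 1.2] w9.7 | shift [-0.06  0.01 -0.15] turn [0.03 0.   0.04]
t6.13 pos [ 502.3 -285.7   65.9] rot [ 3.139  0.    -3.116] F [0.3 0.2 1.2] M [0.07 0.06 0.03] w9.7 q [-0.65  0.61  1.57  0.    0.96 -2.25]
```

Emit:
{"fn": "step_arm", "kwargs": {"moves": [0,0,-1,0,0,0,1,0,0,-1,0,0,0,1,0,0,-1,0,0,0,1,0,0,-1,0,0,0,1,0,0,-1,0,0,0,1,0,0,-1,0,0,0,1,0,0,-1,0,0,0,1,0,0,-0.6,0,0,0,1]}}

```text
time: 6.8
tool_pos: [499.5, -284.8, 218.2]
tcp_rot: [3.133, -0.011, -3.116]
contact_force: [0.8, -0.6, -1.9]
grip_width: 10.3
```

Emit:
{"fn": "step_arm", "kwargs": {"moves": [0,0,0,0,0,0,1,0.2,1,0,0,0,0.7,1,0.2,1,0,0,0,0,1,0.2,1,0,0,0,0,1,0.2,1,0,0,0,0,1,0.2,1,0,0,0,0,1,0.2,1,0,0,0,0,1]}}

```text
time: 7.38
tool_pos: [475.9, -163.7, 216.0]
tcp_rot: [3.135, -0.012, 3.11]
contact_force: [0.4, 0.7, -2.2]
grip_width: 9.9
```

```bash
python3 -c "
from h import *
plan([480,-140,215],math.pi-.027)
o=get_obs();np.save('w4.npy',o,allow_pickle=True)
im=capture('wrist');cv2.imwrite('pics/w4.png',im[:,:,::-1])"
```

```text
now [ 475.9 -163.7  216. ] yaw 3.110 F [ 0.4  0.7 -2.2] w9.9 | shift [-0.17  1.19  0.06] turn [ 0.1  -0.17 -0.07]
```

View pics/w4.png

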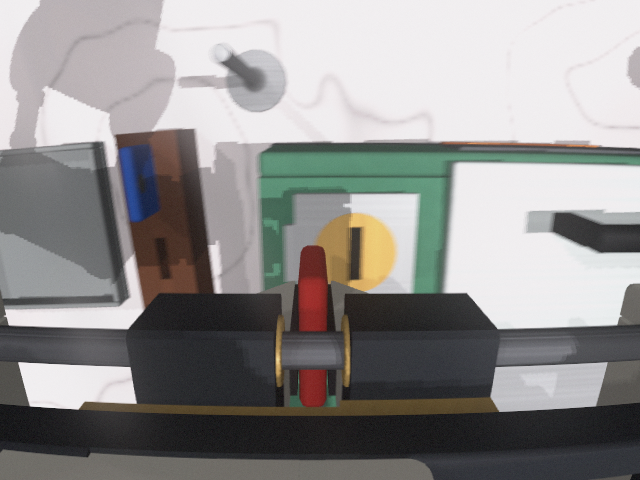

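Run:
```python
from h import *
c=get_calibration('wrist');M=c['mount'];C=(c,M[:3,:3],M[:3,3])
for p in [(313,246),(313,250),(313,278),(313,282),(313,286),(313,405)]: print(p,onz(C,p,-30.).round(1),onz(C,p,9.9).round(1))
print(proj(C,(26,0,-30)),proj(C,(26,0,10)),proj(C,(-26,0,-30)))
im=cv2.imread('pics/w4.png');cv2.imwrite('pics/w4z.png',cv2.resize(im[200:420,240:420],None,fx=3,fy=2.7,interpolation=cv2.INTER_CUBIC))
o=np.load('w4.npy',allow_pickle=True).item();W=cam('wrist',o)
e=cv2.fitEllipse(blob(im,'brass',(320,200,400,296)));print(e)
for p in [(350,228),(361,228),(349,279),(359,279)]: print(onz(W,p,135).round(1))
```

```text
(313, 246) [ 35.5   0.9 -30. ] [23.2  1.   9.9]
(313, 250) [ 34.2   0.9 -30. ] [21.4  1.   9.9]
(313, 278) [ 24.6   0.9 -30. ] [8.8 1.  9.9]
(313, 282) [ 23.2   0.9 -30. ] [7.  1.  9.9]
(313, 286) [ 21.8   0.9 -30. ] [5.1 1.  9.9]
(313, 405) [-25.2   0.9 -30. ] [-56.5   1.    9.9]
[310.34329137 273.94314599] [310.66936998 239.42217706] [310.58638715 406.74600719]
((356.3207092285156, 251.1597900390625), (71.04199981689453, 76.51465606689453), 150.43438720703125)
[ 463.6 -139.8  135. ]
[ 463.8 -133.3  135. ]
[ 495.6 -140.7  135. ]
[ 495.9 -134.5  135. ]
```

View pics/w4z.png

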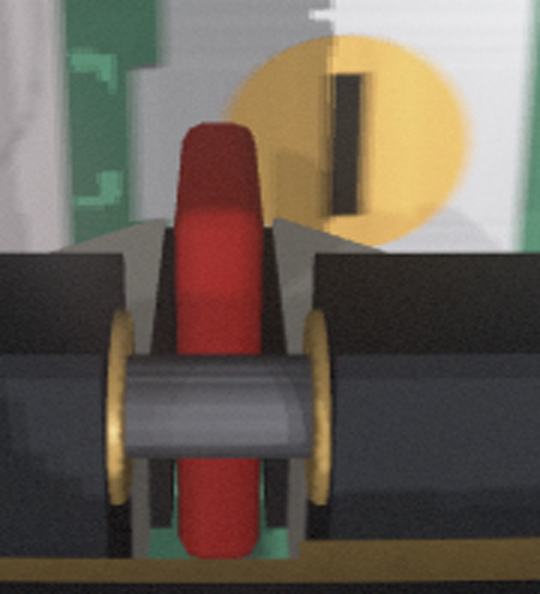

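Emit:
{"fn": "step_arm", "kwargs": {"moves": [-0.8,0.6,0,0.1,-0.17,-0.07,1,-0.8,0.6,0,0,0,0,1,0,0,0,0,0,0,1,0,0,0,0,0,0,1]}}

```text
time: 7.77
tool_pos: [506.1, -133.2, 212.1]
tcp_rot: [3.137, -0.007, 3.119]
contact_force: [-0.5, -0.4, -1.7]
grip_width: 9.9
```

```bash
cat >> h.py <<'E'
def look(name,box=None,f=3):
    o=get_obs();im=capture('wrist')[:,:,::-1].copy();np.save(name+'.npy',o,allow_pickle=True);cv2.imwrite('pics/%s.png'%name,im)
    if box is not None:
        x0,y0,x1,y1=box;cv2.imwrite('pics/%sz.png'%name,cv2.resize(im[y0:y1,x0:x1],None,fx=f,fy=f,interpolation=cv2.INTER_CUBIC))
    return o,im,cam('wrist',o)
E
python3 -c "
from h import *
plan([480,-140,215],math.pi-.027)
look('w5',(200,100,420,300),3)"
```

```text
now [ 506.1 -133.2  212.1] yaw 3.119 F [-0.5 -0.4 -1.7] w9.9 | shift [ 1.3  -0.37 -0.14] turn [ 0.07 -0.11  0.07]
```

View pics/w5z.png

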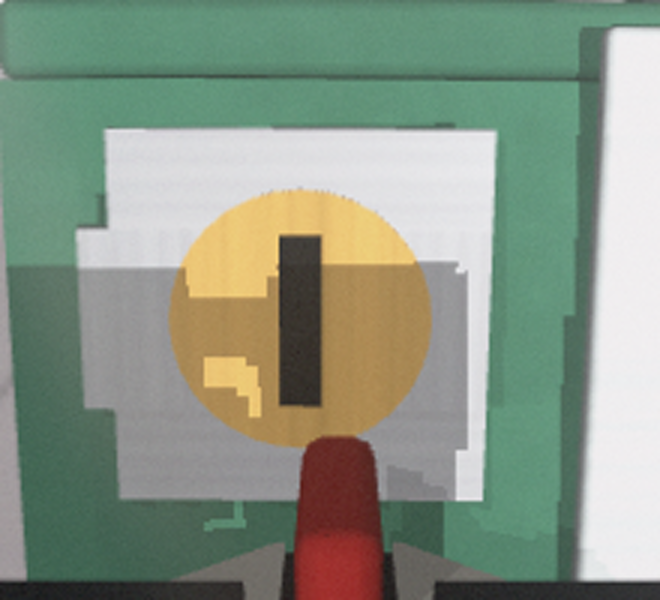

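Run:
```python
from h import *
o=np.load('w5.npy',allow_pickle=True).item();W=cam('wrist',o)
z=lambda u,v:(200+u/3,100+v/3)
ps=[(279,236),(321,236),(322,406),(279,406)]
P=np.array([onz(W,z(*p),135) for p in ps]);print(P.round(1).tolist(),P.mean(0))
a=(P[2]+P[3])/2-(P[0]+P[1])/2;print('yaw',math.atan2(a[1],a[0]))
Rt=R.from_euler('xyz',o['tcp_rot'])
print('in tool',Rt.inv().apply(P.mean(0)-o['tool_pos']))
c=get_calibration('wrist');M=c['mount'];C=(c,M[:3,:3],M[:3,3])
print('key at pixel 313 col',onz(C,(313,275),-30), 'line at slot depth', onz(C,(313,207),77.))
print(onz(W,z(300.5,318),135))
```

```text
[[463.5, -141.9, 135.0], [463.7, -134.1, 135.0], [496.6, -134.7, 135.0], [496.4, -143.1, 135.0]] [ 480.04818437 -138.45627505  135.        ]
yaw -0.026981455364650162
in tool [25.32542164 -6.22536957 77.27102643]
key at pixel 313 col [ 25.62353754   0.86878613 -30.        ] line at slot depth [25.65900717  1.15327362 77.        ]
[ 479.18790488 -138.38045331  135.        ]
```

Emit:
{"fn": "step_arm", "kwargs": {"moves": [0.66,-0.16,0.15,0.07,-0.1,0.05,1,0.66,-0.16,0.15,0,0,0,1,0,0,0,0,0,0,1]}}

```text
time: 8.07
tool_pos: [477.3, -140.1, 204.1]
tcp_rot: [3.141, -0.003, 3.115]
contact_force: [-0.4, -0.2, -2.3]
grip_width: 9.7
```

```bash
python3 -c "
from h import *
plan([479.6,-139.4,180],math.pi-.027)"
```

```text
now [ 477.3 -140.1  204.1] yaw 3.115 F [-0.4 -0.2 -2.3] w9.7 | shift [-0.12  0.04  1.2 ] turn [ 0.01 -0.05  0.01]
```

Emit:
{"fn": "step_arm", "kwargs": {"moves": [-0.11,0.03,0,0,-0.05,0,1,0,0,0,0,0,0,1]}}

```text
time: 8.23
tool_pos: [479.0, -140.6, 203.9]
tcp_rot: [3.141, 0.0, 3.112]
contact_force: [0.4, 0.4, -2.3]
grip_width: 9.5
```

```bash
python3 -c "
from h import *
plan([479.6,-139.4,180],math.pi-.027)"
```

```text
now [ 479.  -140.6  203.9] yaw 3.112 F [ 0.4  0.4 -2.3] w9.5 | shift [-0.03  0.06  1.2 ] turn [ 0.01  0.   -0.03]
```

Emit:
{"fn": "step_arm", "kwargs": {"moves": [-0.03,0.06,0.3,0,0,0,1,0,0,0.3,0,0,0,1]}}

```text
time: 8.4
tool_pos: [481.2, -140.2, 192.5]
tcp_rot: [-3.141, 0.004, 3.112]
contact_force: [-0.4, 0.1, -2.1]
grip_width: 10.0
```

```bash
python3 -c "
from h import *
plan([479.6,-139.4,180],math.pi-.027)"
```

```text
now [ 481.2 -140.2  192.5] yaw 3.112 F [-0.4  0.1 -2.1] w10.0 | shift [0.08 0.04 0.63] turn [-0.01  0.05 -0.04]
```

Emit:
{"fn": "step_arm", "kwargs": {"moves": [0.09,0.04,0.3,0,0.05,0,1,0.04,0,0.3,0,0.02,0,1]}}

```text
time: 8.57
tool_pos: [479.2, -139.3, 179.1]
tcp_rot: [-3.141, -0.001, 3.112]
contact_force: [-0.1, -0.0, -2.5]
grip_width: 9.7
```

```bash
python3 -c "
from h import *
plan([479.6,-139.4,160],math.pi-.027)"
```

```text
now [ 479.2 -139.3  179.1] yaw 3.112 F [-0.1 -0.  -2.5] w9.7 | shift [-0.02 -0.01  0.96] turn [-0.01 -0.02 -0.04]
```

Emit:
{"fn": "step_arm", "kwargs": {"moves": [0,0,0.35,0,0,-0.03,1,0.03,0,0.3,0,0.01,0,1]}}

```text
time: 8.73
tool_pos: [478.4, -138.9, 164.2]
tcp_rot: [-3.141, -0.003, 3.115]
contact_force: [-0.8, -0.5, -2.2]
grip_width: 9.5
```

Emit:
{"fn": "step_arm", "kwargs": {"moves": [0.02,0,0.25,0,0,0,1,0.02,0,0.15,0,0,0,1]}}

```text
time: 8.9
tool_pos: [480.1, -139.3, 159.6]
tcp_rot: [-3.139, 0.004, 3.115]
contact_force: [-3.9, 4.9, 31.3]
grip_width: 10.0
```

```bash
python3 -c "
from h import *
plan([479.6,-139.4,145],math.pi-.027)"
```

```text
now [ 480.1 -139.3  159.6] yaw 3.115 F [-3.9  4.9 31.3] w10.0 | shift [ 0.03 -0.    0.73] turn [-0.03  0.06  0.  ]
```

Emit:
{"fn": "step_arm", "kwargs": {"moves": [0.02,0,-0.5,0,0.05,0,1,0,0,-1,0,0,0,1,0,0,-1,0,0,0,1,0,0,-0.7,0,0,0,1]}}

```text
time: 9.23
tool_pos: [478.2, -138.1, 222.5]
tcp_rot: [3.141, -0.004, 3.115]
contact_force: [1.0, -0.3, -2.0]
grip_width: 9.8
```

```bash
python3 -c "
from h import *
plan([502.3,-285.7,218],math.pi+.022)
look('w6')"
```

```text
now [ 478.2 -138.1  222.5] yaw 3.115 F [ 1.  -0.3 -2. ] w9.8 | shift [-1.4  -7.34  0.21] turn [ 0.01 -0.06 -0.69]
```

View pics/w6.png

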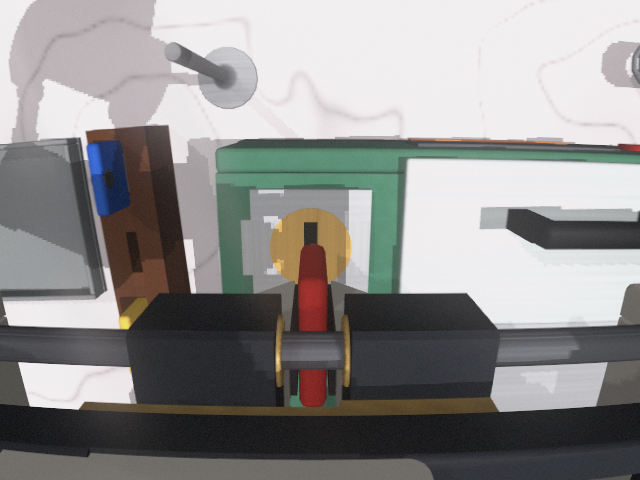

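Emit:
{"fn": "step_arm", "kwargs": {"moves": [-0.2,-0.95,0,0,0,-0.69,1,-0.2,-0.95,0,0,0,0,1,-0.2,-0.95,0,0,0,0,1,-0.2,-0.95,0,0,0,0,1,-0.2,-0.95,0,0,0,0,1,-0.2,-0.95,0,0,0,0,1,-0.1,-0.95,0,0,0,0,1,0,-0.5,0,0,0,0,1]}}

```text
time: 9.95
tool_pos: [509.0, -284.1, 219.1]
tcp_rot: [3.141, -0.002, -3.112]
contact_force: [-0.3, -0.0, -2.3]
grip_width: 10.0
```

```bash
python3 -c "
from h import *
plan([502.3,-285.7,135],math.pi+.022)
"
```

```text
now [ 509.  -284.1  219.1] yaw -3.112 F [-0.3 -0.  -2.3] w10.0 | shift [ 0.33 -0.08  4.2 ] turn [ 0.01 -0.02  0.11]
```

Emit:
{"fn": "step_arm", "kwargs": {"moves": [0.33,-0.08,1,0,0,0.1,1,0.03,0,1,0,0.01,0,1,0.03,0,1,0,0.01,0,1,0.03,0,1,0,0,0,1,0,0,0,0,0,0,1,0,0,0,0,0,0,1]}}

```text
time: 10.45
tool_pos: [498.9, -287.7, 131.8]
tcp_rot: [3.139, -0.005, -3.123]
contact_force: [0.0, 0.3, -1.0]
grip_width: 9.9
```

```bash
python3 -c "
from h import *
plan([502.3,-285.7,125],math.pi+.022)
"
```

```text
now [ 498.9 -287.7  131.8] yaw -3.123 F [ 0.   0.3 -1. ] w9.9 | shift [-0.17  0.1   0.34] turn [ 0.04 -0.07 -0.05]
```

Emit:
{"fn": "step_arm", "kwargs": {"moves": [-0.17,0.1,0.3,0.04,-0.07,-0.05,1,0,0,0,0,0,0,1]}}

```text
time: 10.62
tool_pos: [502.8, -285.4, 126.2]
tcp_rot: [-3.141, 0.001, -3.119]
contact_force: [-0.9, 0.0, -1.7]
grip_width: 9.7
```

```bash
python3 -c "
from h import *
plan([502.3,-285.7,110],math.pi+.022)
"
```

```text
now [ 502.8 -285.4  126.2] yaw -3.119 F [-0.9  0.  -1.7] w9.7 | shift [ 0.03 -0.02  0.81] turn [-0.01  0.01  0.01]
```

Emit:
{"fn": "step_arm", "kwargs": {"moves": [0.03,-0.02,0.5,0,0.01,0,1,0.03,0,0.5,0,0.01,0,1]}}

```text
time: 10.78
tool_pos: [503.9, -286.7, 108.6]
tcp_rot: [-3.136, 0.005, -3.118]
contact_force: [-0.5, -0.1, -1.6]
grip_width: 9.9
```

```bash
python3 -c "
from h import *
plan([502.3,-285.7,70],math.pi+.022)
"
```

```text
now [ 503.9 -286.7  108.6] yaw -3.118 F [-0.5 -0.1 -1.6] w9.9 | shift [0.09 0.06 1.93] turn [-0.07  0.08  0.02]
```

In the slot; continue down.

Emit:
{"fn": "step_arm", "kwargs": {"moves": [0.09,0.06,0.5,-0.07,0.08,0,1,0.03,0.02,0.5,0,0.01,0,1,0,0,0.5,0,0,0,1]}}

```text
time: 11.03
tool_pos: [501.7, -285.3, 76.6]
tcp_rot: [-3.14, 0.0, -3.118]
contact_force: [0.2, 0.2, -1.2]
grip_width: 9.7
```

```bash
python3 -c "
from h import *
plan([502.3,-285.7,67],math.pi+.022)
"
```

```text
now [ 501.7 -285.3   76.6] yaw -3.118 F [ 0.2  0.2 -1.2] w9.7 | shift [-0.03 -0.02  0.48] turn [-0.02  0.    0.03]
```

Emit:
{"fn": "step_arm", "kwargs": {"moves": [0,0,0.42,0,0,0,1,0,0,0,0,0,0,0.1,0,0,0,0,0,0,0.1,0,0,0,0,0,0,0.1,0,0,0,0,0,0,0.1]}}

```text
time: 11.45
tool_pos: [501.0, -285.0, 64.6]
tcp_rot: [3.141, -0.002, -3.118]
contact_force: [-0.1, -0.2, 1.0]
grip_width: 31.8
```

Emit:
{"fn": "step_arm", "kwargs": {"moves": [0,0,-1,0,0,0,0.1,0,0,-1,0,0,0,0.1,1,0,0,0,0,0,0.1,1,0,0,0,0,0,0.1,1,0,0,0,0,0,0.1,0,0,0,0,0,0,0.1]}}

```text
time: 11.95
tool_pos: [441.7, -287.7, 109.9]
tcp_rot: [-3.137, 0.004, -3.116]
contact_force: [0.2, 1.6, -0.6]
grip_width: 41.0
```

```bash
python3 -c "
from h import *
plan([438,-287,67],math.pi+.022)
look('w7')"
```

```text
now [ 441.7 -287.7  109.9] yaw -3.116 F [ 0.2  1.6 -0.6] w41.0 | shift [0.19 0.05 2.14] turn [-0.07  0.05  0.05]
```

View pics/w7.png

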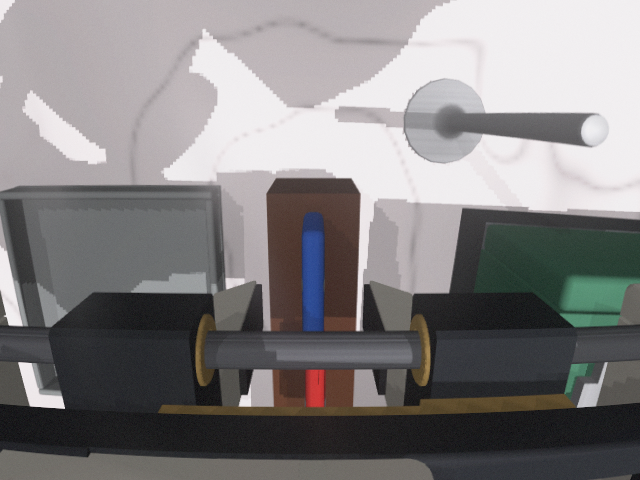

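Emit:
{"fn": "step_arm", "kwargs": {"moves": [0.19,0.02,1,-0.07,0.05,0.05,0.1,0.03,0,0.9,0,0.01,0,0.1]}}

```text
time: 12.17
tool_pos: [443.0, -290.9, 76.5]
tcp_rot: [-3.133, 0.011, -3.12]
contact_force: [-1.0, -0.2, -0.2]
grip_width: 41.2
```

```bash
python3 -c "
from h import *
plan([438,-287.2,70],math.pi+.022)"
```

```text
now [ 443.  -290.9   76.5] yaw -3.120 F [-1.  -0.2 -0.2] w41.2 | shift [0.25 0.19 0.32] turn [-0.13  0.16 -0.01]
```

Emit:
{"fn": "step_arm", "kwargs": {"moves": [0.25,0.19,0.3,-0.13,0.16,0,0.1,0,0,0,0,0,0,0.1]}}

```text
time: 12.33
tool_pos: [438.0, -286.5, 68.4]
tcp_rot: [3.139, -0.003, -3.12]
contact_force: [-0.8, -0.3, -0.4]
grip_width: 41.4
```

```bash
python3 -c "
from h import *
plan([438,-287.2,70],math.pi+.022)"
```

```text
now [ 438.  -286.5   68.4] yaw -3.120 F [-0.8 -0.3 -0.4] w41.4 | shift [-0.   -0.03 -0.08] turn [ 0.03 -0.04 -0.01]
```

Emit:
{"fn": "step_arm", "kwargs": {"moves": [0,0,-0.08,0.02,-0.03,0,0.1,0,0,0,0,0,0,1,0,0,0,0,0,0,1,0,0,0,0,0,0,1]}}

```text
time: 12.67
tool_pos: [440.3, -287.2, 72.2]
tcp_rot: [-3.14, 0.002, -3.119]
contact_force: [-1.1, 0.1, -0.3]
grip_width: 25.8
```

Emit:
{"fn": "step_arm", "kwargs": {"moves": [0,0,0,0,0,0,1,0,0,0,0,0,0,1,0,0,0,0,0,0,1]}}

```text
time: 12.92
tool_pos: [441.0, -287.6, 73.5]
tcp_rot: [-3.139, 0.004, -3.119]
contact_force: [0.9, 0.0, -2.2]
grip_width: 9.8
```

```bash
python3 -c "
from h import *
plan([438,-287.2,70],math.pi+.022)"
```

```text
now [ 441.  -287.6   73.5] yaw -3.119 F [ 0.9  0.  -2.2] w9.8 | shift [0.15 0.03 0.17] turn [-0.04  0.06  0.01]
```

Emit:
{"fn": "step_arm", "kwargs": {"moves": [0,0,-1,0,0,0,1,0,0,-1,0,0,0,1,0,0,-1,0,0,0,1,0,0,-1,0,0,0,1,0,0,-1,0,0,0,1,0,0,-1,0,0,0,1,0,0,-1,0,0,0,1,0,0,-0.6,0,0,0,1]}}

```text
time: 13.58
tool_pos: [437.6, -285.6, 226.7]
tcp_rot: [3.137, -0.005, -3.119]
contact_force: [0.3, -0.6, -2.2]
grip_width: 9.9
```

Emit:
{"fn": "step_arm", "kwargs": {"moves": [-0.3,0.9,0,0,0,0.7,1,-0.4,0.9,0,0,0,0,1,-0.4,0.9,0,0,0,0,1,-0.4,0.9,0,0,0,0,1,-0.4,0.9,0,0,0,0,1,-0.4,0.9,0,0,0,0,1,-0.5,0.9,0,0,0,0,1,-0.5,0.9,0,0,0,0,1]}}

```text
time: 14.25
tool_pos: [507.4, -141.6, 229.3]
tcp_rot: [3.141, -0.004, 3.105]
contact_force: [0.5, -0.4, -1.9]
grip_width: 10.2
```

```bash
python3 -c "
from h import *
plan([507,-139.4,217],math.pi-.027)"
```

```text
now [ 507.4 -141.6  229.3] yaw 3.105 F [ 0.5 -0.4 -1.9] w10.2 | shift [0.02 0.11 0.61] turn [ 0.01 -0.06 -0.14]
```

Emit:
{"fn": "step_arm", "kwargs": {"moves": [0,0.1,0.4,0,-0.03,-0.14,1,0,0,0,0,0,0,1]}}

```text
time: 14.42
tool_pos: [508.4, -135.9, 220.3]
tcp_rot: [3.139, -0.003, 3.119]
contact_force: [0.1, 0.3, -2.9]
grip_width: 9.6
```

```bash
python3 -c "
from h import *
plan([479.6,-139.4,200],math.pi-.027)
look('w8',(200,100,420,420),1.8)"
```

```text
now [ 508.4 -135.9  220.3] yaw 3.119 F [ 0.1  0.3 -2.9] w9.6 | shift [ 1.43 -0.21  1.02] turn [ 0.03 -0.04  0.07]
```

View pics/w8z.png

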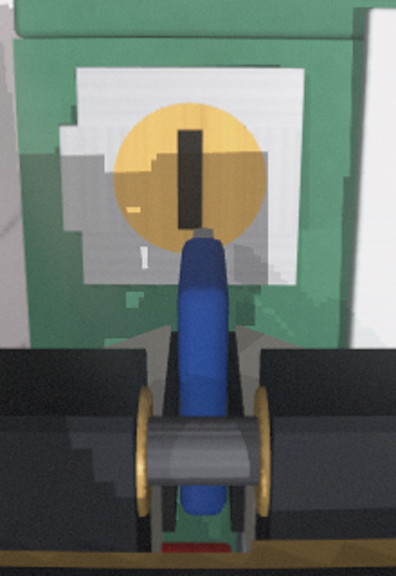

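Run:
```python
from h import *
c=get_calibration('wrist');M=c['mount'];C=(c,M[:3,:3],M[:3,3])
for zz in (-20,-23,-30.):
  a=onz(C,(313,259.4),zz);b=onz(C,(313,386),zz);print(zz,a.round(1),b.round(1),((a+b)/2).round(1))
o=np.load('w8.npy',allow_pickle=True).item();W=cam('wrist',o)
z=lambda u,v:(200+u/1.8,100+v/1.8)
P=np.array([onz(W,z(*p),135) for p in [(178,130),(202,130),(202,229),(178,229)]]);print(P.mean(0))
```

```text
-20 [ 27.5   0.9 -20. ] [-24.2   0.9 -20. ] [  1.7   0.9 -20. ]
-23 [ 28.6   0.9 -23. ] [-22.    0.9 -23. ] [  3.3   0.9 -23. ]
-30.0 [ 31.    0.9 -30. ] [-17.    0.9 -30. ] [  7.    0.9 -30. ]
[ 480.08870984 -138.31749883  135.        ]
```

Emit:
{"fn": "step_arm", "kwargs": {"moves": [0.64,-0.09,0.2,0.03,-0.04,0.06,1,0.6,-0.09,0.1,0,0,0,1,0,0,0,0,0,0,1]}}

```text
time: 14.72
tool_pos: [482.2, -141.1, 214.5]
tcp_rot: [-3.141, 0.0, 3.113]
contact_force: [0.7, -0.1, -1.3]
grip_width: 9.9
```

```bash
python3 -c "
from h import *
plan([482.7,-139.4,180],math.pi-.027)"
```

```text
now [ 482.2 -141.1  214.5] yaw 3.113 F [ 0.7 -0.1 -1.3] w9.9 | shift [-0.02  0.09  1.73] turn [-0.01  0.   -0.03]
```

Emit:
{"fn": "step_arm", "kwargs": {"moves": [0,0.08,0.3,0,0,-0.02,1,0.04,0,0.2,0,0.02,0,1]}}

```text
time: 14.88
tool_pos: [481.6, -141.2, 205.1]
tcp_rot: [-3.14, 0.001, 3.111]
contact_force: [-0.2, 0.6, -2.2]
grip_width: 9.8
```

```bash
python3 -c "
from h import *
plan([482.7,-139.4,180],math.pi-.027)"
```

```text
now [ 481.6 -141.2  205.1] yaw 3.111 F [-0.2  0.6 -2.2] w9.8 | shift [-0.05  0.09  1.25] turn [-0.02  0.01 -0.05]
```

Emit:
{"fn": "step_arm", "kwargs": {"moves": [-0.05,0.1,0.1,-0.02,0,-0.05,1,0,0.02,0.15,0,0,0,1]}}

```text
time: 15.05
tool_pos: [483.1, -139.5, 199.4]
tcp_rot: [-3.141, 0.001, 3.114]
contact_force: [-0.1, -0.5, -1.8]
grip_width: 9.9
```

```bash
python3 -c "
from h import *
plan([482.7,-139.4,180],math.pi-.027)"
```

```text
now [ 483.1 -139.5  199.4] yaw 3.114 F [-0.1 -0.5 -1.8] w9.9 | shift [0.02 0.   0.97] turn [-0.    0.01 -0.01]
```

Emit:
{"fn": "step_arm", "kwargs": {"moves": [0.02,0.02,0.35,0,0.01,0,1,0.02,0.02,0.35,0,0.01,0,1,0.02,0.02,0.35,0,0.01,0,1]}}

```text
time: 15.3
tool_pos: [483.1, -138.4, 177.0]
tcp_rot: [-3.141, 0.0, 3.114]
contact_force: [-0.2, -0.5, -1.9]
grip_width: 9.9
```

```bash
python3 -c "
from h import *
plan([482.7,-139.4,160],math.pi-.027)"
```

```text
now [ 483.1 -138.4  177. ] yaw 3.114 F [-0.2 -0.5 -1.9] w9.9 | shift [ 0.02 -0.05  0.85] turn [-0.01  0.01 -0.  ]
```

Emit:
{"fn": "step_arm", "kwargs": {"moves": [0.02,-0.04,0.25,0,0.01,0,1,0.01,0,0.25,0,0,0,1]}}

```text
time: 15.47
tool_pos: [482.0, -138.8, 164.8]
tcp_rot: [-3.141, -0.002, 3.115]
contact_force: [-0.0, 0.1, -1.8]
grip_width: 10.1
```

```bash
python3 -c "
from h import *
plan([482.7,-139.4,150],math.pi-.027)"
```

```text
now [ 482.  -138.8  164.8] yaw 3.115 F [-0.   0.1 -1.8] w10.1 | shift [-0.04 -0.03  0.74] turn [-0.   -0.03  0.  ]
```

Emit:
{"fn": "step_arm", "kwargs": {"moves": [-0.03,-0.02,0.2,0,-0.02,0,1,0.01,0,0.2,0,0,0,1]}}

```text
time: 15.63
tool_pos: [482.2, -139.1, 155.3]
tcp_rot: [3.141, -0.002, 3.115]
contact_force: [-0.2, -0.6, -2.0]
grip_width: 9.7
```

```bash
python3 -c "
from h import *
plan([482.7,-139.4,152],math.pi-.027)"
```

```text
now [ 482.2 -139.1  155.3] yaw 3.115 F [-0.2 -0.6 -2. ] w9.7 | shift [-0.02 -0.02  0.17] turn [ 0.   -0.02  0.  ]
```

Emit:
{"fn": "step_arm", "kwargs": {"moves": [-0.02,0,0.15,0,0,0,1,0,0,0.07,0,0,0,1]}}

```text
time: 15.8
tool_pos: [482.3, -139.0, 152.2]
tcp_rot: [3.142, -0.002, 3.115]
contact_force: [-8.9, 3.6, 26.0]
grip_width: 9.8
```

```bash
python3 -c "
from h import *
plan([482.7,-139.4,152],math.pi-.027)"
```

```text
now [ 482.3 -139.   152.2] yaw 3.115 F [-8.9  3.6 26. ] w9.8 | shift [-0.02 -0.02  0.01] turn [ 0.   -0.03  0.01]
```

Emit:
{"fn": "step_arm", "kwargs": {"moves": [0,0,-0.06,0,0,0,1,0,-0.01,0,0,0,1,1,0,-0.01,0,0,0,1,1,0,-0.01,0,0,0,1,1]}}

```text
time: 16.13
tool_pos: [482.6, -140.0, 154.5]
tcp_rot: [-3.14, 0.001, 2.9]
contact_force: [0.3, -0.0, -2.3]
grip_width: 9.8
```

```bash
python3 -c "
from h import *
st();plan([482.7,-139.4,153],math.pi-.027-1.15)"
```

```text
t16.13 pos [ 482.6 -140.   154.5] rot [-3.14e+00  1.00e-03  2.90e+00] F [ 0.3 -0.  -2.3] M [0.15 0.08 0.03] w9.8 q [-0.43  0.37  1.69 -0.    1.07 -1.76]
now [ 482.6 -140.   154.5] yaw 2.900 F [ 0.3 -0.  -2.3] w9.8 | shift [0.   0.03 0.08] turn [-1.000e-02  2.000e-02  1.339e+01]
```

Emit:
{"fn": "step_arm", "kwargs": {"moves": [0,-0.01,0.04,0,0,1,1,0,-0.01,0,0,0,1,1,0,-0.01,0,0,0,1,1,0,-0.01,0,0,0,1,1,0,-0.01,0,0,0,1,1]}}

```text
time: 16.55
tool_pos: [482.5, -141.0, 153.8]
tcp_rot: [-3.141, 0.002, 2.534]
contact_force: [-0.3, 0.5, -0.8]
grip_width: 9.7
```

```bash
python3 -c "
from h import *
o=st();th=math.pi-.027-o['tcp_rot'][2];print(th);plan([480+2.5*math.cos(th+.027),-139.4-2.5*math.sin(th+.027),153.5],math.pi-.027-1.15)"
```

```text
t16.55 pos [ 482.5 -141.   153.8] rot [-3.141e+00  2.000e-03  2.534e+00] F [-0.3  0.5 -0.8] M [0.02 0.04 0.49] w9.7 q [-0.44  0.37  1.69 -0.    1.07 -1.4 ]
0.5805666211729212
now [ 482.5 -141.   153.8] yaw 2.534 F [-0.3  0.5 -0.8] w9.7 | shift [ 0.03 -0.01  0.02] turn [-0.01  0.03  8.16]
```

Emit:
{"fn": "step_arm", "kwargs": {"moves": [0.02,-0.01,0,0,0,1,1,0,-0.01,0,0,0,1,1,0,-0.01,0,0,0,1,1,0,-0.01,0,0,0,1,1,0,-0.01,0,0,0,1,1]}}

```text
time: 16.97
tool_pos: [481.8, -141.7, 153.8]
tcp_rot: [3.142, 0.003, 2.168]
contact_force: [-0.2, 1.2, -1.5]
grip_width: 10.1
```

```bash
python3 -c "
from h import *
o=st();th=math.pi-.027-o['tcp_rot'][2];print(th);plan([480+2.5*math.cos(th+.027),-139.4-2.5*math.sin(th+.027),153.5],math.pi-.027-1.15)"
```

```text
t16.97 pos [ 481.8 -141.7  153.8] rot [3.142e+00 3.000e-03 2.168e+00] F [-0.2  1.2 -1.5] M [0.03 0.13 0.06] w10.1 q [-0.44  0.37  1.7  -0.    1.07 -1.03]
0.9465673623398501
now [ 481.8 -141.7  153.8] yaw 2.168 F [-0.2  1.2 -1.5] w10.1 | shift [ 0.02 -0.01  0.01] turn [0.01 0.05 2.91]
```

Emit:
{"fn": "step_arm", "kwargs": {"moves": [0.02,-0.01,0,0,0.03,1,1,0,-0.01,0,0,0,1,1,0,-0.01,0,0,0,1,1,0,0,0,0,0,0.8,1]}}

```text
time: 17.3
tool_pos: [481.2, -142.1, 153.8]
tcp_rot: [3.141, 0.002, 1.889]
contact_force: [-0.9, 0.5, -1.1]
grip_width: 9.9
```

```bash
python3 -c "
from h import *
o=st();th=math.pi-.027-o['tcp_rot'][2];print(th);plan([480+2.5*math.cos(th+.027),-139.4-2.5*math.sin(th+.027),153.5],math.pi-.027-1.15)
look('w9')"
```

```text
t17.30 pos [ 481.2 -142.1  153.8] rot [3.141e+00 2.000e-03 1.889e+00] F [-0.9  0.5 -1.1] M [0.01 0.29 0.01] w9.9 q [-0.44  0.37  1.7  -0.    1.07 -0.76]
1.2259592382080133
now [ 481.2 -142.1  153.8] yaw 1.889 F [-0.9  0.5 -1.1] w9.9 | shift [ 0.02 -0.02  0.01] turn [ 0.01  0.03 -1.09]
```

View pics/w9.png

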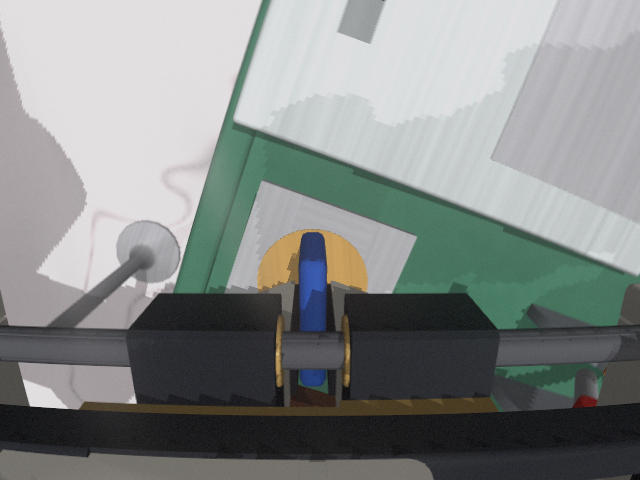

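Emit:
{"fn": "step_arm", "kwargs": {"moves": [0,0,0,0,0,0.5,1,0,0,0,0,0,0.5,1]}}

```text
time: 17.52
tool_pos: [481.1, -142.1, 153.8]
tcp_rot: [3.141, 0.002, 1.817]
contact_force: [-1.0, 0.3, -1.3]
grip_width: 9.8
```

```bash
python3 -c "
from h import *
o=st();th=math.pi-.027-o['tcp_rot'][2];print(th)"
```

```text
t17.52 pos [ 481.1 -142.1  153.8] rot [3.141e+00 2.000e-03 1.817e+00] F [-1.   0.3 -1.3] M [0.01 0.18 0.52] w9.8 q [-0.44  0.37  1.7  -0.    1.07 -0.68]
1.2971165765207475
```

Emit:
{"fn": "step_arm", "kwargs": {"moves": [0,0,0,0,0,0.3,1]}}

```text
time: 17.6
tool_pos: [481.1, -142.1, 153.8]
tcp_rot: [3.141, 0.003, 1.797]
contact_force: [-0.2, 0.7, -1.0]
grip_width: 10.0
```

```bash
python3 -c "
from h import *
o=st();th=math.pi-.027-o['tcp_rot'][2];print(th)"
```

```text
t17.60 pos [ 481.1 -142.1  153.8] rot [3.141e+00 3.000e-03 1.797e+00] F [-0.2  0.7 -1. ] M [0.02 0.18 0.54] w10.0 q [-0.44  0.37  1.7  -0.    1.07 -0.66]
1.3173983063997974
```

Emit:
{"fn": "step_arm", "kwargs": {"moves": [0,0,0,0,0,-0.6,1,0,0,-0.5,0,0,0,1,0,0,-0.5,0,0,0,1,0,0,-0.7,0,0,0,1,0,0,-0.7,0,0,0,1,0,0,-0.7,0,0,0,1,0,0,-0.5,0,0,0,1,0,0,-0.3,0,0,0,1]}}

```text
time: 18.27
tool_pos: [480.8, -141.7, 234.8]
tcp_rot: [-3.141, 0.001, 1.846]
contact_force: [-0.3, -0.5, -1.5]
grip_width: 9.5
```

```bash
python3 -c "
from h import *
o=st()
look('w10')"
```

```text
t18.27 pos [ 480.8 -141.7  234.8] rot [-3.141e+00  1.000e-03  1.846e+00] F [-0.3 -0.5 -1.5] M [-0.08  0.05 -0.02] w9.5 q [-0.44  0.29  1.57 -0.    1.28 -0.71]
```

View pics/w10.png

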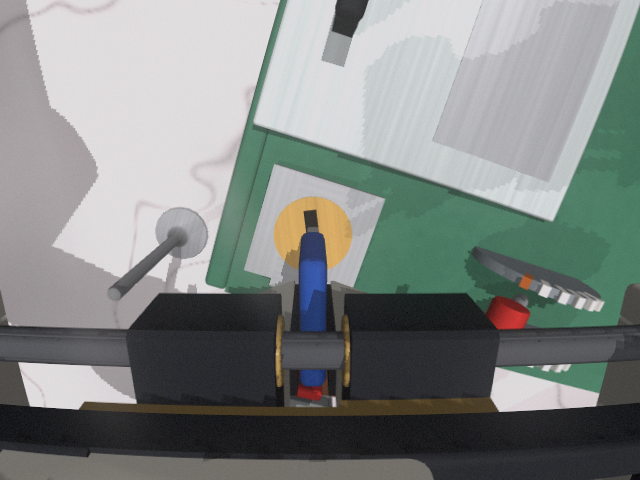

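Emit:
{"fn": "step_arm", "kwargs": {"moves": [0,0,0,0,0,-1,1,0,0,0,0,0,-1,1,0,0,0,0,0,-1,1,0,0,0,0,0,-1,1,0,0,0,0,0,-1,1,0,0,0,0,0,-1,1,0,0,0,0,0,-1,1,0,0,0,0,0,-1,1]}}

```text
time: 18.98
tool_pos: [480.8, -141.7, 234.4]
tcp_rot: [-3.141, 0.002, 2.431]
contact_force: [-0.9, -0.4, -1.7]
grip_width: 9.7
```

Emit:
{"fn": "step_arm", "kwargs": {"moves": [0,0,0,0,0,-1,1,0,0,0,0,0,-1,1,0,0,0,0,0,-1,1,0,0,0,0,0,-1,1,0,0,0,0,0,-1,1,0,0,0,0,0,-1,1,0,0,0,0,0,-1,1,0,0,0,0,0,-1,1]}}

```text
time: 19.65
tool_pos: [479.4, -141.2, 230.6]
tcp_rot: [3.141, -0.004, 3.02]
contact_force: [-0.1, -0.1, -2.7]
grip_width: 9.7
```

```bash
python3 -c "
from h import *
st();plan([440.8,-287.5,220],math.pi+.022)"
```

```text
t19.65 pos [ 479.4 -141.2  230.6] rot [ 3.141 -0.004  3.02 ] F [-0.1 -0.1 -2.7] M [ 0.07  0.02 -0.01] w9.7 q [-0.44  0.29  1.58 -0.    1.27 -1.89]
now [ 479.4 -141.2  230.6] yaw 3.020 F [-0.1 -0.1 -2.7] w9.7 | shift [ 1.03 -7.5   0.53] turn [ 0.01 -0.06 -2.05]
```

Emit:
{"fn": "step_arm", "kwargs": {"moves": [0.2,-0.9,0,0,0,-1,1,0.2,-0.9,0,0,0,-1,1,0.25,-0.95,0,0,0,0,1,0.25,-0.95,0,0,0,0,1,0.25,-0.95,0,0,0,0,1,0.25,-0.95,0,0,0,0,1,0.25,-0.95,0,0,0,0,1,0.2,-0.6,0,0,0,0,1]}}

```text
time: 20.32
tool_pos: [441.0, -286.5, 226.9]
tcp_rot: [3.136, -0.007, -3.103]
contact_force: [0.3, 0.5, -2.0]
grip_width: 9.5
```

```bash
python3 -c "
from h import *
st();plan([440.8,-287.5,145],math.pi+.022)"
```

```text
t20.32 pos [ 441.  -286.5  226.9] rot [ 3.136 -0.007 -3.103] F [ 0.3  0.5 -2. ] M [-0.02  0.05  0.03] w9.5 q [-0.72  0.35  1.51 -0.    1.29 -2.33]
now [ 441.  -286.5  226.9] yaw -3.103 F [ 0.3  0.5 -2. ] w9.5 | shift [-0.02 -0.07  4.1 ] turn [ 0.08 -0.1   0.23]
```

Emit:
{"fn": "step_arm", "kwargs": {"moves": [0,-0.05,1,0.08,-0.1,0.23,1,0.05,0,1,0,0.02,0,1,0.05,0,1,0,0.02,0,1,0.05,0,1,0,0,0,1,0,0,0,0,0,0,1]}}

```text
time: 20.73
tool_pos: [436.9, -291.5, 143.9]
tcp_rot: [-3.139, -0.001, -3.125]
contact_force: [-1.2, 0.4, -2.0]
grip_width: 9.8
```

```bash
python3 -c "
from h import *
plan([440.8,-287.5,128],math.pi+.022)"
```

```text
now [ 436.9 -291.5  143.9] yaw -3.125 F [-1.2  0.4 -2. ] w9.8 | shift [-0.2   0.2   0.79] turn [-0.04 -0.01 -0.07]
```

Emit:
{"fn": "step_arm", "kwargs": {"moves": [-0.2,0.2,0.4,-0.03,0,-0.07,1,0,0,0.2,0,0,0,1]}}

```text
time: 20.9
tool_pos: [441.4, -287.3, 131.9]
tcp_rot: [-3.141, -0.0, -3.12]
contact_force: [-1.1, 0.7, -1.9]
grip_width: 9.7
```

```bash
python3 -c "
from h import *
plan([440.8,-287.5,120],math.pi+.022)"
```

```text
now [ 441.4 -287.3  131.9] yaw -3.120 F [-1.1  0.7 -1.9] w9.7 | shift [ 0.03 -0.01  0.6 ] turn [-0. -0. -0.]
```

Emit:
{"fn": "step_arm", "kwargs": {"moves": [0.03,0,0.4,0,0,0,1,0.03,0.02,0.4,0,0,0,1]}}

```text
time: 21.07
tool_pos: [441.8, -287.4, 116.8]
tcp_rot: [-3.139, 0.003, -3.118]
contact_force: [0.3, -0.1, -2.3]
grip_width: 9.9
```

```bash
python3 -c "
from h import *
plan([440.8,-287.5,75],math.pi+.022)"
```

```text
now [ 441.8 -287.4  116.8] yaw -3.118 F [ 0.3 -0.1 -2.3] w9.9 | shift [0.06 0.   2.09] turn [-0.04  0.05  0.02]
```

Emit:
{"fn": "step_arm", "kwargs": {"moves": [0.06,0,0.5,-0.04,0.05,0.02,1,0.02,0,0.5,0,0.01,0,1,0.02,0,0.5,0,0.01,0,1]}}

```text
time: 21.32
tool_pos: [440.8, -288.0, 86.0]
tcp_rot: [-3.139, 0.001, -3.119]
contact_force: [-0.2, -0.3, -1.4]
grip_width: 9.7
```

```bash
python3 -c "
from h import *
plan([440.8,-287.5,74],math.pi+.022)"
```

```text
now [ 440.8 -288.    86. ] yaw -3.119 F [-0.2 -0.3 -1.4] w9.7 | shift [-0.    0.03  0.6 ] turn [-0.04  0.01  0.01]
```

Emit:
{"fn": "step_arm", "kwargs": {"moves": [0,0.02,0.3,-0.03,0,0,1,0,0,0.27,0,0,0,1]}}

```text
time: 21.48
tool_pos: [440.5, -287.4, 72.8]
tcp_rot: [3.141, -0.0, -3.119]
contact_force: [-5.1, 3.8, 42.6]
grip_width: 9.6
```

Emit:
{"fn": "step_arm", "kwargs": {"moves": [0,0,0,0,0,0,0.1,0,0,0,0,0,0,0.1,0,0,0,0,0,0,0.1,0,0,0,0,0,0,0.1]}}

```text
time: 21.82
tool_pos: [441.2, -288.1, 72.9]
tcp_rot: [-3.141, 0.001, -3.119]
contact_force: [0.1, 0.5, -0.5]
grip_width: 31.8
```

Emit:
{"fn": "step_arm", "kwargs": {"moves": [0,0,-1,0,0,0,0.1,0,0,-1,0,0,0,0.1,0,0,-1,0,0,0,0.1,0,0,-1,0,0,0,0.1,0,0,-1,0,0,0,0.1,0,0,-1,0,0,0,0.1,0,0,-1,0,0,0,0.1,0,0,-1,0,0,0,0.1]}}

```text
time: 22.48
tool_pos: [439.4, -286.7, 237.7]
tcp_rot: [3.139, -0.003, -3.119]
contact_force: [0.6, -1.4, -1.0]
grip_width: 41.4
```

```bash
python3 -c "
from h import *
st();look('w11')
im=capture('scene')[:,:,::-1];cv2.imwrite('pics/s11.png',im)"
```

```text
t22.48 pos [ 439.4 -286.7  237.7] rot [ 3.139e+00 -3.000e-03 -3.119e+00] F [ 0.6 -1.4 -1. ] M [-0.05  0.01  0.  ] w41.4 q [-0.72  0.34  1.5   0.    1.31 -2.32]
```

View pics/w11.png

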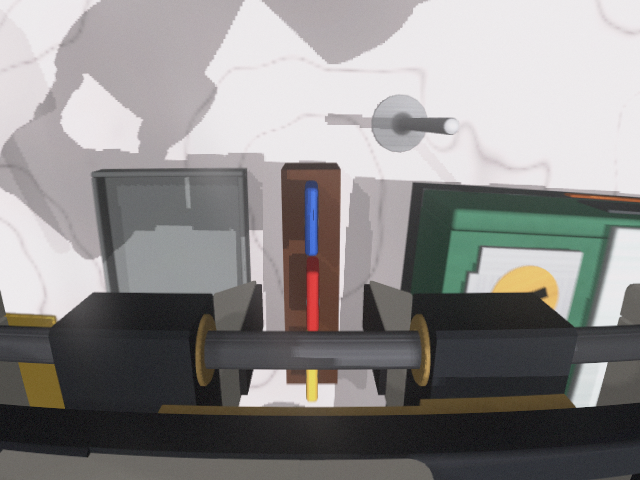

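View pics/s11.png

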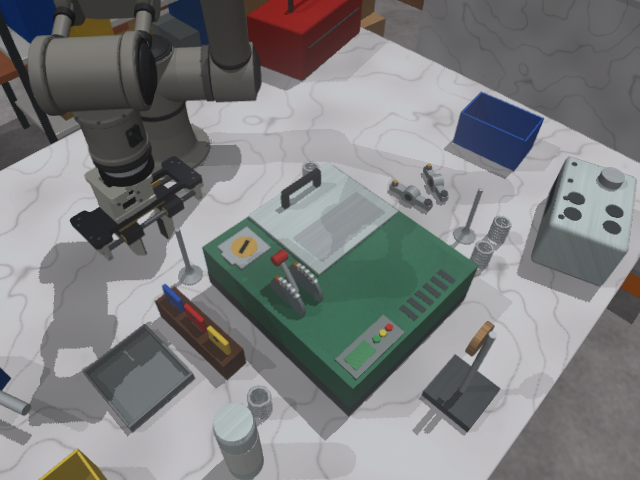

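Emit:
{"fn": "step_arm", "kwargs": {"moves": [0,0,0,0,0,1,0,0,0,0,0,0,1,0,0,0,0,0,0,1,0,0,0,0,0,0,1,0,0,0,0,0,0,1,0,0,0,0,0,0,1,0,0,0,0,0,0,1,0,0,0,0,0,0,1,0]}}

```text
time: 23.25
tool_pos: [439.7, -287.1, 237.8]
tcp_rot: [-3.141, 0.002, 2.581]
contact_force: [0.7, -0.1, 0.8]
grip_width: 45.9
```

Emit:
{"fn": "step_arm", "kwargs": {"moves": [0,0,0,0,0,1,0,0,0,0,0,0,1,0,0,0,0,0,0,1,0,0,0,0,0,0,1,0,0,0,0,0,0,1,0,0,0,0,0,0,1,0,0,0,0,0,0,1,0,0,0,0,0,0,1,0]}}

```text
time: 23.92
tool_pos: [437.8, -285.5, 232.3]
tcp_rot: [-3.14, -0.004, 1.993]
contact_force: [-0.8, -0.2, -0.1]
grip_width: 45.8
```

Emit:
{"fn": "step_arm", "kwargs": {"moves": [0,0,0,0,0,1,0,0,0,0,0,0,1,0,0,0,0,0,0,1,0,0,0,0,0,0,1,0,0,0,0,0,0,1,0,0,0,0,0,0,1,0,0,0,0,0,0,1,0,0,0,0,0,0,0.3,0]}}

```text
time: 24.58
tool_pos: [435.8, -283.8, 226.9]
tcp_rot: [-3.132, -0.007, 1.455]
contact_force: [-0.4, -0.2, 0.1]
grip_width: 45.9
```

```bash
python3 -c "
from h import *
plan([463,26,230],math.pi/2-.027)
look('w12')"
```

```text
now [ 435.8 -283.8  226.9] yaw 1.455 F [-0.4 -0.2  0.1] w45.9 | shift [15.54 -0.44 -0.05] turn [-0.13 -0.1  -1.27]
```

View pics/w12.png

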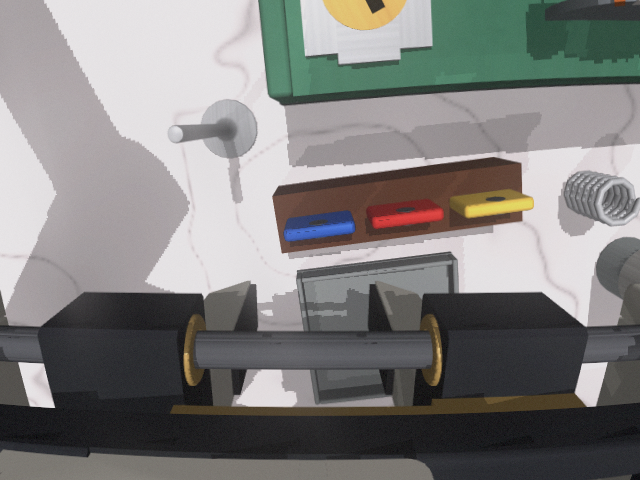

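Emit:
{"fn": "step_arm", "kwargs": {"moves": [1,0,-0.2,-0.1,-0.1,-1,0,1,0,0,0,0,-0.27,0,1,0,0,0,0,0,0,1,0,0,0,0,0,0]}}

```text
time: 24.97
tool_pos: [439.2, -204.8, 229.0]
tcp_rot: [-3.138, 0.0, 1.551]
contact_force: [0.1, 0.3, 0.2]
grip_width: 46.4
```

```bash
python3 -c "
from h import *
plan([463,26,230],math.pi/2-.027)
look('w13',(150,0,600,300),1.7)"
```

```text
now [ 439.2 -204.8  229. ] yaw 1.551 F [0.1 0.3 0.2] w46.4 | shift [11.56  0.97 -0.05] turn [-0.05  0.    0.11]
```

View pics/w13z.png

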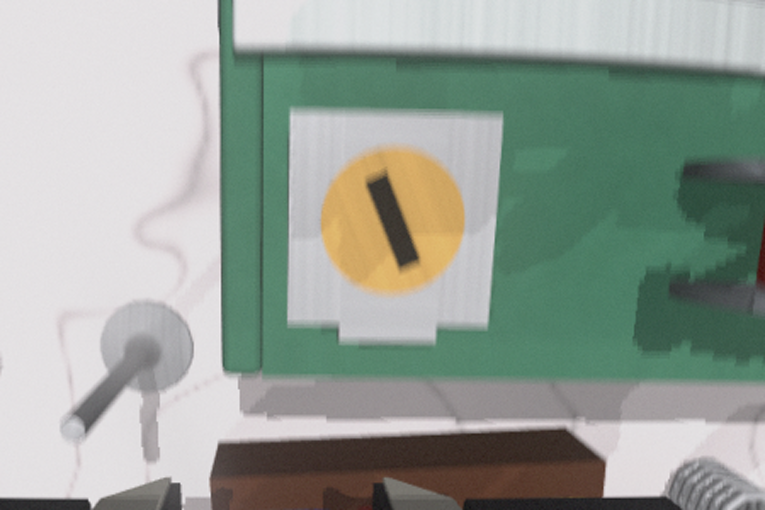

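Run:
```python
from h import *
im=cv2.imread('pics/w13.png');o=np.load('w13.npy',allow_pickle=True).item();W=cam('wrist',o)
g=cv2.cvtColor(im,cv2.COLOR_BGR2GRAY);k=np.zeros_like(g);k[95:165,355:405]=(g[95:165,355:405]<75)*255
r=cv2.minAreaRect(max(cv2.findContours(k,0,2)[0],key=cv2.contourArea));print(r)
b=cv2.boxPoints(r);P=np.array([onz(W,p,135) for p in b])
e=[P[1]-P[0],P[2]-P[1]];a=max(e,key=np.linalg.norm);print(P.mean(0).round(1),math.atan2(a[1],a[0]),[np.linalg.norm(x) for x in e])
```

```text
((380.6733093261719, 129.73939514160156), (51.68232345581055, 11.852640151977539), 68.8387451171875)
[ 479.7 -137.1  135. ] -1.1780948737136852 [np.float64(6.8100356111377325), np.float64(30.12032243562922)]
```

Emit:
{"fn": "step_arm", "kwargs": {"moves": [1,0.1,0,0,0,0.1,0,1,0.1,0,0,0,0,0,1,0.1,0,0,0,0,0,1,0.1,0,0,0,0,0,1,0.1,0,0,0,0,0,1,0.1,0,0,0,0,0,1,0.1,0,0,0,0,0,1,0.1,0,0,0,0,0]}}

```text
time: 25.68
tool_pos: [457.0, -36.5, 227.7]
tcp_rot: [-3.137, -0.001, 1.559]
contact_force: [-0.2, 0.7, 0.2]
grip_width: 46.2
```

Emit:
{"fn": "step_arm", "kwargs": {"moves": [1,0.1,0,0,0,0,-0.2,1,0.1,0,0,0,0,-0.2,0,0,0,0,0,0,-0.2]}}

```text
time: 25.93
tool_pos: [461.2, 8.0, 227.2]
tcp_rot: [-3.137, -0.003, 1.568]
contact_force: [-0.9, -0.2, 0.5]
grip_width: 54.5
```

```bash
python3 -c "
from h import *
plan([463,26,150],math.pi/2-.027)
look('w14')"
```

```text
now [461.2   8.  227.2] yaw 1.568 F [-0.9 -0.2  0.5] w54.5 | shift [0.89 0.1  3.86] turn [-0.07 -0.04  0.34]
```

View pics/w14.png

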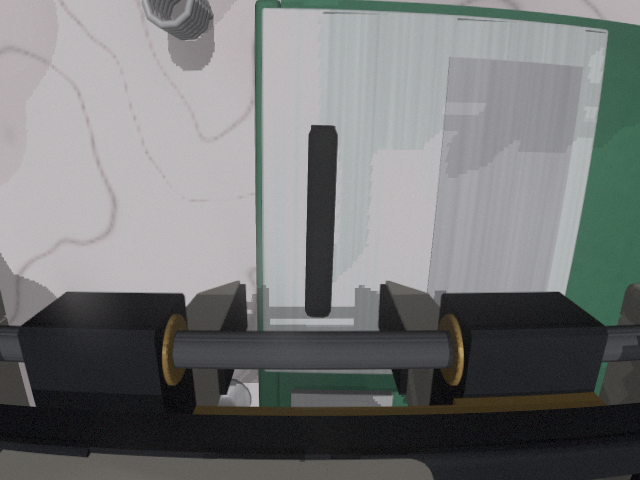

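Run:
```python
from h import *
o=np.load('w14.npy',allow_pickle=True).item();W=cam('wrist',o)
for z in (171,177): print([onz(W,p,z).round(1).tolist() for p in [(322,130),(318,316),(320,222)]])
# plate corners to check plate z (plate width?)
```

```text
[[465.3, 77.4, 171.0], [463.4, -24.0, 171.0], [464.4, 30.3, 171.0]]
[[465.2, 77.6, 177.0], [463.3, -21.0, 177.0], [464.3, 31.8, 177.0]]
```

Emit:
{"fn": "step_arm", "kwargs": {"moves": [0.9,0.12,0.9,-0.07,-0.04,0.34,-0.2,0,0,1,0,0,0,-0.2,0,0,1,0,0,0,-0.2]}}

```text
time: 26.23
tool_pos: [467.0, 22.8, 171.4]
tcp_rot: [3.131, 0.004, 1.547]
contact_force: [-0.2, -0.6, -0.6]
grip_width: 55.2
```

```bash
python3 -c "
from h import *
plan([463.5,27,150],math.pi/2-.027)"
```

```text
now [467.   22.8 171.4] yaw 1.547 F [-0.2 -0.6 -0.6] w55.2 | shift [ 0.21 -0.19  1.07] turn [0.15 0.06 0.05]
```

Emit:
{"fn": "step_arm", "kwargs": {"moves": [0.2,-0.19,0.5,0.15,0.06,0.05,-0.2,0,0,0.5,0,0,0,1,0,0,0,0,0,0,1,0,0,0,0,0,0,1,0,0,0,0,0,0,1]}}

```text
time: 26.65
tool_pos: [460.5, 24.3, 147.3]
tcp_rot: [-3.132, -0.0, 1.544]
contact_force: [-0.2, -0.2, -0.5]
grip_width: 33.0
```

```bash
python3 -c "
from h import *
plan([463.5,27,150],math.pi/2-.027)"
```

```text
now [460.5  24.3 147.3] yaw 1.544 F [-0.2 -0.2 -0.5] w33.0 | shift [ 0.14  0.15 -0.14] turn [-0.14 -0.01 -0.  ]
```

Emit:
{"fn": "step_arm", "kwargs": {"moves": [0,0.14,-0.1,-0.14,0,0,1,0,0,0,0,0,0,1,0,0,0,0,0,0,1,0,0,0,0,0,0,1]}}

```text
time: 26.98
tool_pos: [464.9, 23.4, 151.4]
tcp_rot: [3.137, -0.0, 1.543]
contact_force: [3.2, 0.3, -8.3]
grip_width: 13.3
```

```bash
python3 -c "
from h import *
plan([643,22.5,150],math.pi/2-.027)"
```

```text
now [464.9  23.4 151.4] yaw 1.543 F [ 3.2  0.3 -8.3] w13.3 | shift [0.2  8.9  0.12] turn [ 0.07 -0.   -0.01]
```

Emit:
{"fn": "step_arm", "kwargs": {"moves": [0,0.5,0.05,0.05,0,0,1,0,0.8,0,0,0,0,1,0,0.8,0,0,0,0,1]}}

```text
time: 27.23
tool_pos: [503.5, 22.3, 151.4]
tcp_rot: [-3.137, 0.0, 1.544]
contact_force: [-2.4, -1.1, -0.7]
grip_width: 13.7
```

```bash
python3 -c "
from h import *
plan([643,22.5,150],math.pi/2-.027)"
```

```text
now [503.5  22.3 151.4] yaw 1.544 F [-2.4 -1.1 -0.7] w13.7 | shift [0.2  6.97 0.04] turn [-0.07  0.01  0.  ]
```

Emit:
{"fn": "step_arm", "kwargs": {"moves": [0,0.8,0,-0.03,0,0,1,0,0.8,0,0,0,0,1,0,0.8,0,0,0,0,1,0,0.8,0,0,0,0,1,0,0.8,0,0,0,0,1,0,0.8,0,0,0,0,1,0,0.7,0,0,0,0,1]}}

```text
time: 27.82
tool_pos: [613.7, 19.1, 151.4]
tcp_rot: [-3.129, 0.002, 1.545]
contact_force: [-3.6, -0.6, 1.6]
grip_width: 13.4
```

```bash
python3 -c "
from h import *
plan([643,22.5,150],math.pi/2-.027)"
```

```text
now [613.7  19.1 151.4] yaw 1.545 F [-3.6 -0.6  1.6] w13.4 | shift [0.21 1.46 0.05] turn [-0.18  0.03  0.01]
```

Emit:
{"fn": "step_arm", "kwargs": {"moves": [0,0.7,0,-0.15,0,0,1,0,0.5,0,0,0,0,1,0,0.4,0,0,0,0,1,0,0.3,0,0,0,0,1]}}

```text
time: 28.15
tool_pos: [644.3, 18.3, 151.2]
tcp_rot: [-3.114, 0.002, 1.545]
contact_force: [-41.6, -0.9, 22.1]
grip_width: 13.8
```

```bash
python3 -c "
from h import *
plan([643,22.5,150],math.pi/2-.027)"
```

```text
now [644.3  18.3 151.2] yaw 1.545 F [-41.6  -0.9  22.1] w13.8 | shift [ 0.21 -0.07  0.06] turn [-0.39  0.03  0.02]
```

Emit:
{"fn": "step_arm", "kwargs": {"moves": [0,-0.02,0,0,0,0,1,0,0,0,0,0,0,-0.2,0,0,0,0,0,0,-0.2,0,0,0,0,0,0,-0.2,0,0,0,0,0,0,-0.2,0,0,0,0,0,0,-0.2]}}

```text
time: 28.65
tool_pos: [643.5, 18.4, 152.0]
tcp_rot: [-3.113, 0.003, 1.546]
contact_force: [1.0, 0.8, -0.4]
grip_width: 42.1
```

```bash
python3 -c "
from h import *
plan([643,22.5,150],math.pi/2-.027);
cv2.imwrite('pics/t15.png',capture('top')[:,:,::-1]);cv2.imwrite('pics/s15.png',capture('scene')[:,:,::-1])"
```

```text
now [643.5  18.4 152. ] yaw 1.546 F [ 1.   0.8 -0.4] w42.1 | shift [ 0.2  -0.03  0.1 ] turn [-0.41  0.04  0.03]
```

View pics/t15.png

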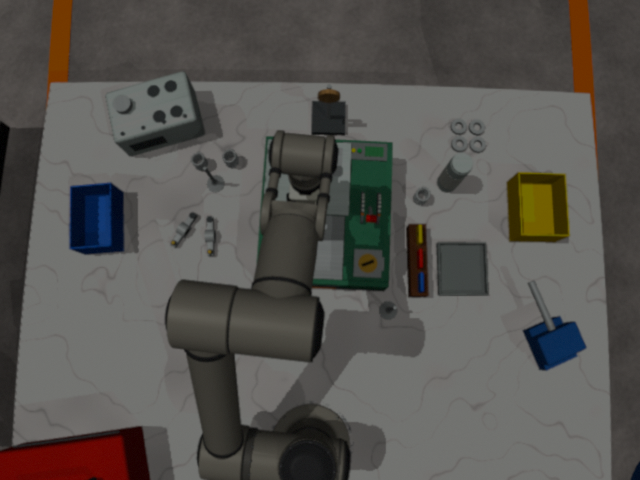

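View pics/s15.png

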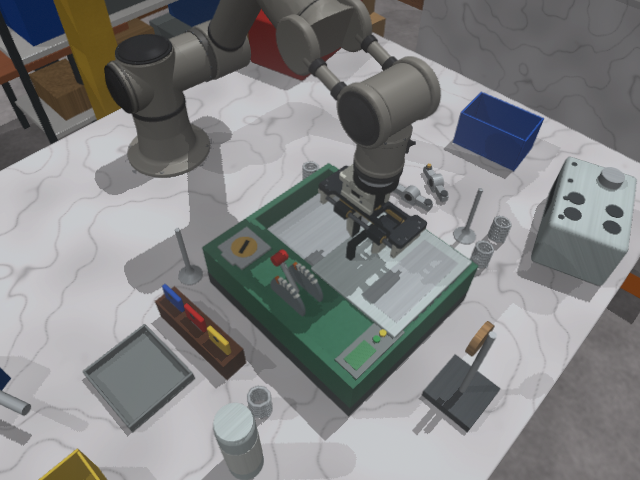

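Emit:
{"fn": "step_arm", "kwargs": {"moves": [0,0,-1,0,0,0,-0.2,0,0,-1,-0.4,0,0,-0.2,0,0,-1,0,0,0,-0.2,0,0,-1,0,0,0,-0.2,0,0,-1,0,0,0,-0.2,0.5,-0.2,-1,0,0,-1,0,1,-0.2,0,0,0,-1,0,1,-0.2,0,0,0,-1,0]}}

```text
time: 29.42
tool_pos: [630.1, 65.2, 275.6]
tcp_rot: [-3.139, 0.003, 1.756]
contact_force: [0.5, 0.6, -1.3]
grip_width: 46.3
```

```bash
python3 -c "
from h import *
plan([560,300,270],math.pi-.3)"
```

```text
now [630.1  65.2 275.6] yaw 1.756 F [ 0.5  0.6 -1.3] w46.3 | shift [12.18 -1.28  0.25] turn [ -0.05   0.02 -15.55]
```

Emit:
{"fn": "step_arm", "kwargs": {"moves": [1,-0.15,0,0,0,-1,0,1,-0.1,0,0,0,-1,0,1,0,0,0,0,-1,0,1,0.1,0,0,0,-1,0,1,0.15,0,0,0,-1,0,1,0.2,0,0,0,-1,0,1,0.3,0,0,0,-1,0,1,0.4,0,0,0,-1,0]}}

```text
time: 30.08
tool_pos: [574.8, 225.9, 277.4]
tcp_rot: [3.141, 0.005, 2.341]
contact_force: [0.0, 0.1, -1.0]
grip_width: 45.8
```

```bash
python3 -c "
from h import *
plan([560,300,270],math.pi-.3)"
```

```text
now [574.8 225.9 277.4] yaw 2.341 F [ 0.   0.1 -1. ] w45.8 | shift [3.18 2.05 0.36] turn [-0.01  0.07 -7.17]
```

Emit:
{"fn": "step_arm", "kwargs": {"moves": [0.8,0.6,0,0,0,-1,0,0.8,0.6,0,0,0,-1,0,0.8,0.6,0,0,0,-1,0,0.5,0.5,0,0,0,-1,0,0,0,0,0,0,-1,0,0,0,0,0,0,-1,0,0,0,0,0,0,-1,0,0,0,0,0,0,0,0]}}

```text
time: 30.75
tool_pos: [556.1, 308.5, 277.4]
tcp_rot: [3.141, 0.004, 2.865]
contact_force: [-0.2, -0.2, -0.1]
grip_width: 45.7
```

```bash
python3 -c "
from h import *
st();look('w16')"
```

```text
t30.75 pos [556.1 308.5 277.4] rot [3.141 0.004 2.865] F [-0.2 -0.2 -0.1] M [ 0.01 -0.    0.03] w45.7 q [ 0.39  0.52  1.1  -0.    1.52 -0.91]
```

View pics/w16.png

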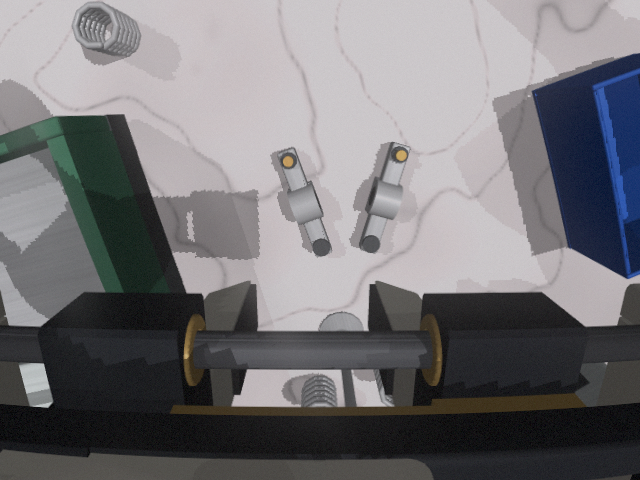

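Run:
```python
from h import *
o=np.load('w16.npy',allow_pickle=True).item();W=cam('wrist',o)
for n,a,b,h in [('A',(288,161),(320,247),(305,203)),('B',(401,155),(370,243),(385,200))]:
  for z in (16,28):
    P=onz(W,a,z);Q=onz(W,b,z);d=Q-P;print(n,z,P.round(1),Q.round(1),((P+Q)/2).round(1),'len %.1f yaw %.3f'%(np.linalg.norm(d),math.atan2(d[1],d[0])))
  print('hub',onz(W,h,34).round(1))
```

```text
A 16 [518.5 295.2  16. ] [613.2 301.7  16. ] [565.9 298.4  16. ] len 94.8 yaw 0.069
A 28 [517.5 296.2  28. ] [609.4 302.5  28. ] [563.5 299.3  28. ] len 92.1 yaw 0.069
hub [560.4 300.9  34. ]
B 16 [543.1 404.6  16. ] [623.3 353.1  16. ] [583.2 378.9  16. ] len 95.2 yaw -0.571
B 28 [541.4 402.4  28. ] [619.3 352.5  28. ] [580.3 377.4  28. ] len 92.5 yaw -0.571
hub [578.7 376.6  34. ]
```

Run:
```python
from h import *
im=capture('top')[:,:,::-1];cv2.imwrite('pics/t16.png',im)
cv2.imwrite('pics/t16z.png',cv2.resize(cv2.convertScaleAbs(im[110:330,140:420],alpha=1.8),None,fx=2.8,fy=2.7,interpolation=cv2.INTER_CUBIC))
```

```text
(no output)
```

View pics/t16z.png

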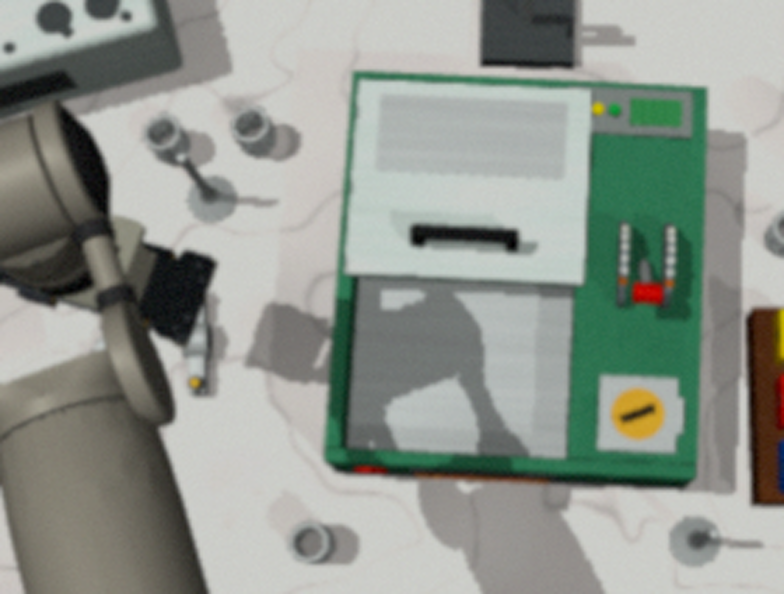

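Run:
```python
from h import *
T=cam('top');z=lambda u,v:(140+u/2.8,110+v/2.7)
for n,p,h in [('cover NL',(345,274),133),('cover NR',(584,285),133),('well NR',(567,458),130),('well R at cover',(573,285),130),('well NLfloor',(346,447),130),('inner left floor top',(358,278),75),('in floor L near',(346,446),75)]: print(n,onz(T,z(*p),h).round(1))
```

```text
cover NL [610.1 133.6 133. ]
cover NR [603.9 -91.  133. ]
well NR [435.2 -77.8 130. ]
well R at cover [604.3 -80.8 130. ]
well NLfloor [441.3 126.1 130. ]
inner left floor top [619.6 127.5  75. ]
in floor L near [448.3 132.4  75. ]
```

Emit:
{"fn": "step_arm", "kwargs": {"moves": [0,-0.2,1,0,0,-1,0,0,-0.2,1,0,0,-1,0,0,0,1,0,0,-1,0,0,0,1,0,0,-1,0,0,0,1,0,0,-0.9,0,0,0,1,0,0,0,0,0,0,1,0,0,0,0,0,0,0,0,0,0,0]}}

```text
time: 31.52
tool_pos: [557.4, 298.9, 134.8]
tcp_rot: [3.14, 0.012, -3.085]
contact_force: [-0.9, -0.1, -0.1]
grip_width: 45.7
```

```bash
python3 -c "
from h import *
plan([562,299.5,60],math.pi+.069)
look('w17')"
```

```text
now [557.4 298.9 134.8] yaw -3.085 F [-0.9 -0.1 -0.1] w45.7 | shift [-0.19  0.01  3.74] turn [ 0.02  0.17 -0.18]
```

View pics/w17.png

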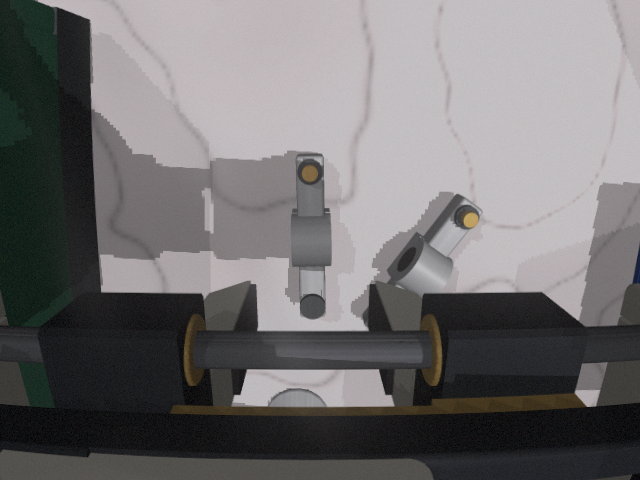

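Run:
```python
from h import *
o=np.load('w17.npy',allow_pickle=True).item();W=cam('wrist',o)
print(onz(W,(311,212),30).round(1),onz(W,(311,264),34).round(1),onz(W,(310,173),24).round(1),onz(W,(313,305),24).round(1))
```

```text
[542.1 298.2  30. ] [576.  300.1  34. ] [518.1 296.3  24. ] [610.2 303.4  24. ]
```

Emit:
{"fn": "step_arm", "kwargs": {"moves": [-0.2,0,1,0.02,0.15,-0.18,0,0.03,0,1,0,0.02,0,0,0.03,0,1,0,0.02,0,0,0.03,0,1,0,0,0,0,0,0,0.6,0,0,0,0]}}

```text
time: 31.98
tool_pos: [569.0, 302.0, 54.3]
tcp_rot: [3.134, 0.02, -3.08]
contact_force: [-0.6, -1.2, 0.3]
grip_width: 46.0
```

```bash
python3 -c "
from h import *
plan([562,299.2,4],math.pi+.069)"
```

```text
now [569.  302.   54.3] yaw -3.080 F [-0.6 -1.2  0.3] w46.0 | shift [ 0.41 -0.13  2.51] turn [ 0.1   0.29 -0.1 ]
```

Emit:
{"fn": "step_arm", "kwargs": {"moves": [0.38,-0.13,0.8,0.1,0.28,-0.1,0,0,0,0.7,0,0,0,0,0,0,0.2,0,0,0,0]}}

```text
time: 32.23
tool_pos: [562.7, 299.0, 20.2]
tcp_rot: [3.142, 0.001, -3.074]
contact_force: [0.2, -0.2, -1.0]
grip_width: 45.5
```

```bash
python3 -c "
from h import *
plan([562,299.2,4],math.pi+.069)"
```

```text
now [562.7 299.   20.2] yaw -3.074 F [ 0.2 -0.2 -1. ] w45.5 | shift [0.04 0.01 0.81] turn [ 0.    0.02 -0.02]
```

Emit:
{"fn": "step_arm", "kwargs": {"moves": [0.03,0,0.5,0,0,0,0,0.03,0,0.25,0,0,0,0,0,0,0,0,0,0,1,0,0,0,0,0,0,1]}}

```text
time: 32.57
tool_pos: [562.0, 299.1, 5.1]
tcp_rot: [3.141, 0.002, -3.075]
contact_force: [-0.4, 0.3, -0.0]
grip_width: 36.9
```

```bash
python3 -c "
from h import *
plan([562,299.2,4],math.pi+.069)"
```

```text
now [562.  299.1   5.1] yaw -3.075 F [-0.4  0.3 -0. ] w36.9 | shift [-0.    0.    0.06] turn [ 0.    0.02 -0.03]
```

Emit:
{"fn": "step_arm", "kwargs": {"moves": [0,0,0,0,0,0,1,0,0,0,0,0,0,1,0,0,0,0,0,0,1]}}

```text
time: 32.82
tool_pos: [562.4, 299.3, 6.3]
tcp_rot: [3.141, 0.003, -3.075]
contact_force: [0.8, -0.1, -2.9]
grip_width: 25.9
```

Emit:
{"fn": "step_arm", "kwargs": {"moves": [0,0,-1,0,0,0,1,0,0,-1,0,0,0,1,0,0,-1,0,0,0,1,0,0,-1,0,0,0,1,0,0,-1,0,0,0,1,0,0,-1,0,0,0,1,0,0,-1,0,0,0,1,0,0,-1,0,0,0,1]}}

```text
time: 33.48
tool_pos: [557.3, 297.5, 165.8]
tcp_rot: [-3.137, -0.014, -3.075]
contact_force: [0.1, -0.1, -3.9]
grip_width: 25.9
```

```bash
python3 -c "
from h import *
plan([520,80,180],math.pi-.027)"
```

```text
now [557.3 297.5 165.8] yaw -3.075 F [ 0.1 -0.1 -3.9] w25.9 | shift [  2.6  -10.73  -0.63] turn [-0.07 -0.2   1.34]
```

Emit:
{"fn": "step_arm", "kwargs": {"moves": [0.4,-1,-0.1,-0.05,-0.1,0.7,1,0.4,-1,-0.1,0,-0.1,0.6,1,0.3,-1,0,0,0,0,1,0.3,-1,0,0,0,0,1,0.3,-1,0,0,0,0,1,0.2,-1,0,0,0,0,1,0,-1,0,0,0,0,1,0,-1,0,0,0,0,1]}}

```text
time: 34.15
tool_pos: [516.2, 136.3, 175.9]
tcp_rot: [3.137, 0.011, 3.12]
contact_force: [1.3, -0.2, -2.5]
grip_width: 25.9
```

```bash
python3 -c "
from h import *
plan([521,80,160],math.pi-.027)"
```

```text
now [516.2 136.3 175.9] yaw 3.120 F [ 1.3 -0.2 -2.5] w25.9 | shift [-0.29 -2.81  0.79] turn [0.06 0.15 0.07]
```

Emit:
{"fn": "step_arm", "kwargs": {"moves": [-0.1,-1,0,0.06,0.15,0.07,1,-0.1,-1,0,0,0,0,1,0,-0.7,0,0,0,0,1,0,0,0.3,0,0,0,1]}}

```text
time: 34.48
tool_pos: [517.9, 76.5, 171.1]
tcp_rot: [-3.14, 0.001, 3.112]
contact_force: [-0.2, 0.8, -3.2]
grip_width: 25.4
```

```bash
python3 -c "
from h import *
plan([521,80,82],math.pi-.027);look('w18')"
```

```text
now [517.9  76.5 171.1] yaw 3.112 F [-0.2  0.8 -3.2] w25.4 | shift [-0.14  0.19  4.46] turn [-0.02  0.02 -0.04]
```

View pics/w18.png

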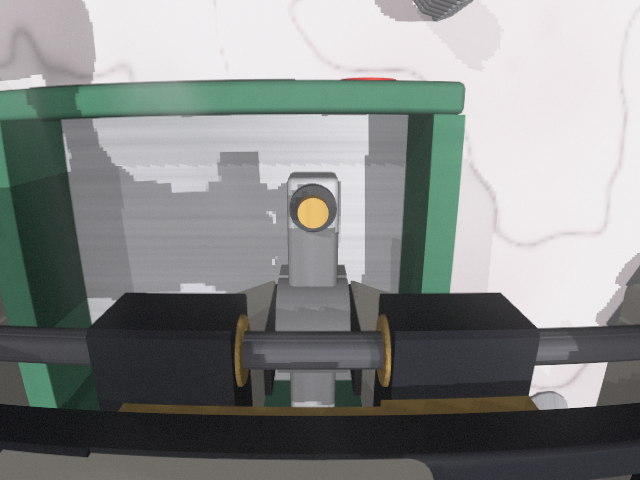

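Run:
```python
from h import *
o=np.load('w18.npy',allow_pickle=True).item();W=cam('wrist',o)
print('near rim',onz(W,(300,113),130).round(1),'near floor?',onz(W,(150,116),75).round(1),'left rim',onz(W,(436,114),130).round(1),onz(W,(422,280),130).round(1),'left floor',onz(W,(405,250),75).round(1),'right floor',onz(W,(90,250),75).round(1),'right rim',onz(W,(10,200),130).round(1))
```

```text
near rim [440.6  73.8 130. ] near floor? [438. -17.  75.] left rim [442.4 136.5 130. ] [524.4 133.1 130. ] left floor [526. 136.  75.] right floor [520.2 -68.5  75. ] right rim [475.6 -75.9 130. ]
```

Emit:
{"fn": "step_arm", "kwargs": {"moves": [-0.1,0,0.8,0,0.02,0,1,0.02,0,0.8,0,0.02,0,1,0.03,0,0.8,0,0.02,0,1,0.03,0,0.8,0,0.02,0,1]}}

```text
time: 34.87
tool_pos: [518.7, 80.2, 105.6]
tcp_rot: [3.14, -0.001, 3.111]
contact_force: [-0.1, -0.5, -3.3]
grip_width: 25.8
```

```bash
python3 -c "
from h import *
plan([521,76,82],math.pi-.027)"
```

```text
now [518.7  80.2 105.6] yaw 3.111 F [-0.1 -0.5 -3.3] w25.8 | shift [-0.12 -0.21  1.18] turn [ 0.02 -0.01 -0.04]
```

Emit:
{"fn": "step_arm", "kwargs": {"moves": [-0.1,-0.15,0.5,0,0,-0.04,1,0,0,0.4,0,0,0,1,0,0,0.2,0,0,0,1,0,0,0,0,0,0,1]}}

```text
time: 35.2
tool_pos: [518.7, 79.6, 80.7]
tcp_rot: [3.14, -0.006, 3.117]
contact_force: [-0.3, -0.5, -2.8]
grip_width: 25.6
```

```bash
python3 -c "
from h import *
plan([521,76,82],math.pi-.027)"
```

```text
now [518.7  79.6  80.7] yaw 3.117 F [-0.3 -0.5 -2.8] w25.6 | shift [-0.12 -0.17 -0.07] turn [ 0.02 -0.09  0.04]
```

Emit:
{"fn": "step_arm", "kwargs": {"moves": [0,-0.1,0.06,0,-0.08,0,1,0,0,0.04,0,0,0,1]}}

```text
time: 35.37
tool_pos: [519.2, 79.2, 80.6]
tcp_rot: [3.138, 0.002, 3.118]
contact_force: [-1.3, -2.7, 1.7]
grip_width: 25.6
```

```bash
python3 -c "
from h import *
plan([521,76,82],math.pi-.027)"
```

```text
now [519.2  79.2  80.6] yaw 3.118 F [-1.3 -2.7  1.7] w25.6 | shift [-0.09 -0.16 -0.07] turn [0.05 0.02 0.04]
```

Touching the floor; release and rise.

Emit:
{"fn": "step_arm", "kwargs": {"moves": [0,0,0,0,0,0,0.2,0,0,0,0,0,0,0.1,0,0,0,0,0,0,0.1,0,0,0,0,0,0,0.1]}}

```text
time: 35.7
tool_pos: [521.3, 79.6, 82.5]
tcp_rot: [3.138, 0.008, 3.118]
contact_force: [-0.3, 0.7, 0.0]
grip_width: 41.1
```

Emit:
{"fn": "step_arm", "kwargs": {"moves": [0,0,-1,0,0,0,0.1,0,0,-1,0,0,0,0,0,0,-1,0,0,0,0,0,0,-1,0,0,0,0,0,0,-1,0,0,0,0,0,1,0,0,0,0,0,0,1,0,0,0,0,0,0,1,0,0,0,0,0]}}

```text
time: 36.37
tool_pos: [523.6, 137.2, 188.2]
tcp_rot: [3.138, 0.01, 3.111]
contact_force: [-0.3, -0.3, -0.0]
grip_width: 45.8
```

```bash
python3 -c "
from h import *
plan([565,377,200],math.pi-.571);look('w19')"
```

```text
now [523.6 137.2 188.2] yaw 3.111 F [-0.3 -0.3 -0. ] w45.8 | shift [-1.71 12.05 -0.53] turn [0.09 0.13 7.74]
```

View pics/w19.png

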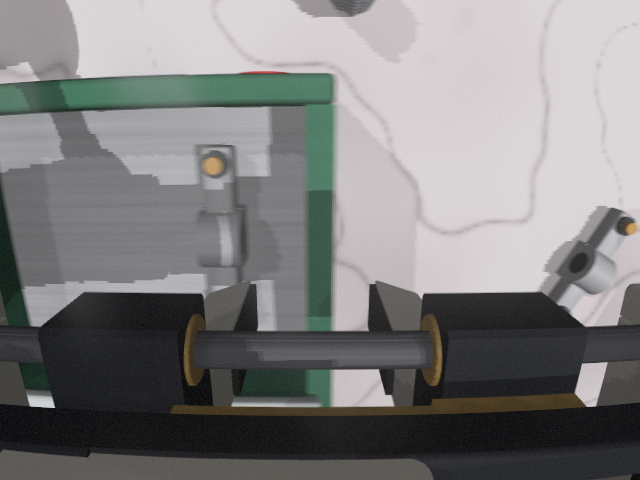

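Emit:
{"fn": "step_arm", "kwargs": {"moves": [-0.1,1,0,0.09,0.1,0,0,-0.1,1,0,0,0,0,0,-0.1,1,0,0,0,0,0,-0.1,1,0,0,0,0,0,-0.1,1,0,0,0,0,0,-0.1,1,0,0,0,0,0,-0.1,1,0,0,0,0,0,-0.1,1,0,0,0,1,0]}}

```text
time: 37.08
tool_pos: [545.3, 303.9, 187.8]
tcp_rot: [-3.139, 0.004, 3.041]
contact_force: [0.5, 0.0, 0.8]
grip_width: 46.2
```

Emit:
{"fn": "step_arm", "kwargs": {"moves": [-0.1,1,0,0,0,1,0,0,1,0,0,0,1,0,0,0.5,0,0,0,1,0,0,0,0,0,0,1,0,0,0,0,0,0,1,0,0,0,0,0,0,0.8,0,0,0,0,0,0,0,0]}}

```text
time: 37.67
tool_pos: [555.5, 359.6, 184.8]
tcp_rot: [-3.141, 0.003, 2.619]
contact_force: [0.2, -0.1, 0.5]
grip_width: 46.2
```

```bash
python3 -c "
from h import *
plan([580,376.5,100],math.pi-.571);look('w20')"
```

```text
now [555.5 359.6 184.8] yaw 2.619 F [ 0.2 -0.1  0.5] w46.2 | shift [-0.63  1.35  4.24] turn [-0.01  0.05  0.69]
```

View pics/w20.png

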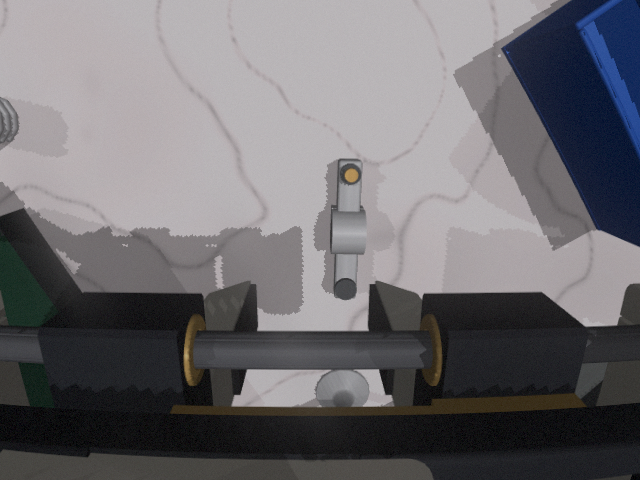

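Run:
```python
from h import *
o=np.load('w20.npy',allow_pickle=True).item();W=cam('wrist',o)
P=onz(W,(350,173),24);Q=onz(W,(345,290),24);m=(P+Q)/2;d=Q-P;y=math.atan2(d[1],d[0]);print(P,Q,m,np.linalg.norm(d),y)
h=onz(W,(348,232),34);print(h)
ty=np.array([math.sin(2.619),-math.cos(2.619),0]);t=(m+h)/2-ty*1.2;t[2]=100;print(t)
plan(t,math.pi+y)
```

```text
[540.20184982 401.7501378   24.        ] [622.32230866 352.41072668  24.        ] [581.26207924 377.08043224  24.        ] 95.80264740213772 -0.5410204074102603
[577.32965934 378.76802142  34.        ]
[578.69691519 376.8843932  100.        ]
now [555.5 359.5 184.8] yaw 2.622 F [-1.   0.2 -0.6] w45.9 | shift [-0.56  1.34  4.24] turn [-0.02  0.04  0.3 ]
```

Emit:
{"fn": "step_arm", "kwargs": {"moves": [-0.3,0.7,0.9,0,0.04,0.4,0,-0.3,0.65,0.9,0,0,0.1,0,0,0,0.9,0,0.02,0,0,0,0,0.9,0,0.02,0,0,0,0,0,0,0,0,0]}}

```text
time: 38.13
tool_pos: [582.3, 376.5, 112.1]
tcp_rot: [3.139, 0.0, 2.595]
contact_force: [-0.6, -0.1, -1.1]
grip_width: 45.6
```

```bash
python3 -c "
from h import *
plan([579.5,376.5,5],math.pi-.555);look('w21')"
```

```text
now [582.3 376.5 112.1] yaw 2.595 F [-0.6 -0.1 -1.1] w45.6 | shift [ 0.12 -0.09  5.36] turn [0.04 0.   0.12]
```

View pics/w21.png

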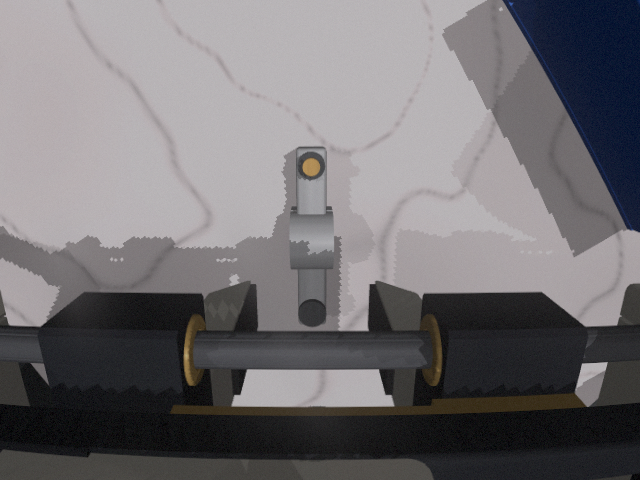

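Emit:
{"fn": "step_arm", "kwargs": {"moves": [0.1,0,0.9,0.02,0.02,0,0,0.03,0,0.9,0,0.02,0,0,0.03,0,0.9,0,0.02,0,0]}}

```text
time: 38.43
tool_pos: [584.8, 380.2, 67.7]
tcp_rot: [3.127, 0.005, 2.598]
contact_force: [-0.0, 0.1, 0.3]
grip_width: 45.9
```

```bash
python3 -c "
from h import *
plan([580.5,376.7,5],2.595)"
```

```text
now [584.8 380.2  67.7] yaw 2.598 F [-0.   0.1  0.3] w45.9 | shift [ 0.11 -0.31  3.13] turn [0.21 0.07 0.04]
```

Emit:
{"fn": "step_arm", "kwargs": {"moves": [0.1,-0.28,0.8,0.2,0.07,0.03,0,0.02,0,0.8,0.05,0.02,0,0,0,0,0.4,0,0,0,0]}}

```text
time: 38.68
tool_pos: [580.4, 376.5, 27.5]
tcp_rot: [-3.14, -0.001, 2.597]
contact_force: [0.4, -0.3, -0.5]
grip_width: 45.8
```

```bash
python3 -c "
from h import *
plan([580.5,376.7,5],2.595)"
```

```text
now [580.4 376.5  27.5] yaw 2.597 F [ 0.4 -0.3 -0.5] w45.8 | shift [0.   0.01 1.12] turn [-0.03 -0.01  0.03]
```

Emit:
{"fn": "step_arm", "kwargs": {"moves": [0.02,0,0.6,0,0,0,0,0.02,0,0.35,0,0,0,0,0,0,0,0,0,0,0.6]}}

```text
time: 38.93
tool_pos: [579.6, 376.7, 5.9]
tcp_rot: [-3.139, -0.001, 2.598]
contact_force: [0.5, 0.3, 0.7]
grip_width: 42.6
```

```bash
python3 -c "
from h import *
plan([580.5,376.7,5],2.595)"
```

```text
now [579.6 376.7   5.9] yaw 2.598 F [0.5 0.3 0.7] w42.6 | shift [-0.04  0.03  0.04] turn [-0.04 -0.01  0.04]
```

Emit:
{"fn": "step_arm", "kwargs": {"moves": [0,0,0,0,0,0,1,0,0,0,0,0,0,1,0,0,0,0,0,0,1,0,0,0,0,0,0,1]}}

```text
time: 39.27
tool_pos: [580.2, 377.1, 6.9]
tcp_rot: [-3.14, -0.0, 2.598]
contact_force: [-0.0, 0.1, -2.4]
grip_width: 25.9
```

Emit:
{"fn": "step_arm", "kwargs": {"moves": [0,0,-1,0,0,0,1,0,0,-1,0,0,0,1,0,0,-1,0,0,0,1,0,0,-1,0,0,0,1,0,0,-1,0,0,0,1,0,0,-1,0,0,0,1,0,0,-1,0,0,0,1,0,0,-1,0,0,0,1]}}

```text
time: 39.93
tool_pos: [576.8, 375.5, 167.4]
tcp_rot: [-3.128, -0.008, 2.598]
contact_force: [-0.3, 0.3, -2.9]
grip_width: 25.6
```

```bash
python3 -c "
from h import *
plan([521,-10,190],math.pi-.027)"
```

```text
now [576.8 375.5 167.4] yaw 2.598 F [-0.3  0.3 -2.9] w25.6 | shift [ -7.57 -17.95  -0.94] turn [-0.16 -0.16 -7.4 ]
```

Emit:
{"fn": "step_arm", "kwargs": {"moves": [-0.3,-0.9,-0.3,-0.1,-0.1,-1,1,-0.25,-0.9,-0.3,0,0,-1,1,-0.2,-0.95,-0.3,0,0,-1,1,-0.1,-1,-0.2,0,0,-1,1,0,-1,0,0,0,-1,1,0,-1,0,0,0,-1,1,0.1,-1,0,0,0,-1,1,0.1,-1,0,0,0,-0.4,1]}}

```text
time: 40.6
tool_pos: [544.9, 220.7, 199.0]
tcp_rot: [3.139, 0.009, -3.137]
contact_force: [0.2, 0.1, -1.6]
grip_width: 25.8
```

```bash
python3 -c "
from h import *
plan([521,-10,190],math.pi-.027)"
```

```text
now [544.9 220.7 199. ] yaw -3.137 F [ 0.2  0.1 -1.6] w25.8 | shift [  1.25 -11.53   0.41] turn [0.03 0.13 0.45]
```

Emit:
{"fn": "step_arm", "kwargs": {"moves": [0.2,-1,0,0,0.1,0.4,1,0.2,-1,0,0,0,0,1,0.2,-1,0,0,0,0,1,0.2,-1,0,0,0,0,1,0.2,-1,0,0,0,0,1,0.1,-1,0,0,0,0,1,0.1,-1,0,0,0,0,1,0,-1,0,0,0,0,1]}}

```text
time: 41.27
tool_pos: [513.9, 53.5, 201.2]
tcp_rot: [3.139, 0.005, 3.12]
contact_force: [-0.2, 0.6, -2.1]
grip_width: 25.6
```

```bash
python3 -c "
from h import *
plan([521,-10,160],math.pi-.027)"
```

```text
now [513.9  53.5 201.2] yaw 3.120 F [-0.2  0.6 -2.1] w25.6 | shift [-0.41 -3.17  2.05] turn [0.04 0.07 0.07]
```

Emit:
{"fn": "step_arm", "kwargs": {"moves": [-0.15,-1,0,0.04,0.05,0.07,1,-0.1,-1,0,0,0,0,1,-0.1,-0.9,0,0,0,0,1,0,0,0,0,0,0,1,0,0,0.5,0,0,0,1,0,0,0.5,0,0,0,1]}}

```text
time: 41.77
tool_pos: [519.7, -11.5, 184.1]
tcp_rot: [-3.139, 0.009, 3.11]
contact_force: [-0.5, 1.1, -2.3]
grip_width: 25.9
```

```bash
python3 -c "
from h import *
plan([521,-10,82],math.pi-.027);look('w22')"
```

```text
now [519.7 -11.5 184.1] yaw 3.110 F [-0.5  1.1 -2.3] w25.9 | shift [-0.02  0.09  5.11] turn [-0.03  0.12 -0.07]
```

View pics/w22.png

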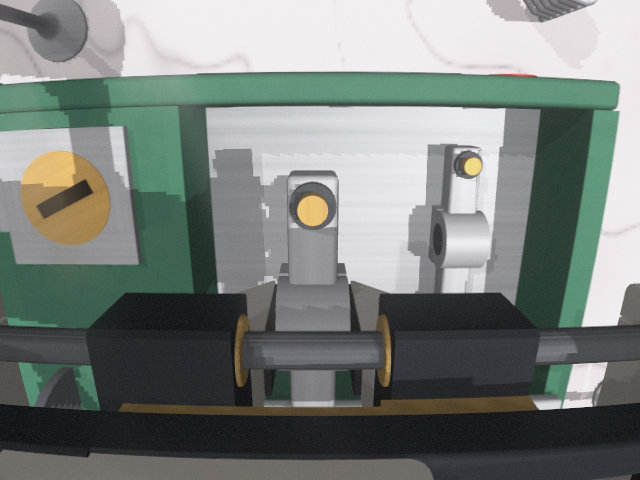

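Emit:
{"fn": "step_arm", "kwargs": {"moves": [0.02,0,0.9,0,0.1,0,1,0.03,0,0.9,0,0.02,0,1,0.03,0,0.9,0,0.02,0,1,0.03,0,0.9,0,0.02,0,1]}}

```text
time: 42.15
tool_pos: [517.7, -7.9, 109.8]
tcp_rot: [-3.14, 0.0, 3.113]
contact_force: [0.5, 0.2, -2.9]
grip_width: 25.6
```

```bash
python3 -c "
from h import *
plan([521,-10,82],math.pi-.027)"
```

```text
now [517.7  -7.9 109.8] yaw 3.113 F [ 0.5  0.2 -2.9] w25.6 | shift [-0.17 -0.1   1.39] turn [-0.02  0.   -0.02]
```

Emit:
{"fn": "step_arm", "kwargs": {"moves": [-0.1,-0.05,0.6,0,0,0,1,0,0,0.5,0,0,0,1,0,0,0.2,0,0,0,1,0,0,0,0,0,0,1]}}

```text
time: 42.48
tool_pos: [517.2, -5.5, 80.8]
tcp_rot: [-3.14, -0.005, 3.118]
contact_force: [-0.2, -0.1, -1.6]
grip_width: 25.4
```

```bash
python3 -c "
from h import *
plan([521,-10,82],math.pi-.027)"
```

```text
now [517.2  -5.5  80.8] yaw 3.118 F [-0.2 -0.1 -1.6] w25.4 | shift [-0.2  -0.22 -0.06] turn [-0.02 -0.08  0.04]
```

Emit:
{"fn": "step_arm", "kwargs": {"moves": [0,0,0.04,0,-0.06,0,1,0,0,0,0,0,0,0.2,0,0,0,0,0,0,0.1,0,0,0,0,0,0,0.1,0,0,0,0,0,0,0.1]}}

```text
time: 42.9
tool_pos: [517.9, -3.4, 81.7]
tcp_rot: [-3.14, 0.003, 3.121]
contact_force: [0.4, 1.0, 0.4]
grip_width: 41.2
```

Emit:
{"fn": "step_arm", "kwargs": {"moves": [0,0,-1,0,0,0,0.1,0,0,-1,0,0,0,0,0,0,-1,0,0,0,0,0,0,-1,0,0,0,0,0,0,-1,0,0,0,0,0,0,-1,0,0,0,0,0,0,-1,0,0,0,0,0,0,0,0,0,0,0]}}

```text
time: 43.57
tool_pos: [516.7, -1.6, 226.4]
tcp_rot: [3.141, -0.002, 3.121]
contact_force: [0.4, -0.0, 0.2]
grip_width: 45.6
```

```bash
python3 -c "
from h import *
plan([643,22,240],math.pi/2-.027);look('w23')"
```

```text
now [516.7  -1.6 226.4] yaw 3.121 F [ 0.4 -0.   0.2] w45.6 | shift [-6.29  1.31 -0.69] turn [-2.00e-02 -2.00e-02  2.26e+01]
```

View pics/w23.png

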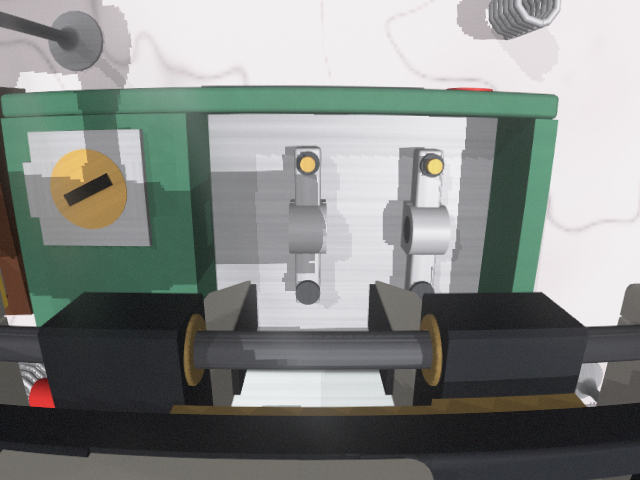

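Emit:
{"fn": "step_arm", "kwargs": {"moves": [0,0,-0.2,0,0,1,0,0,0,-0.2,0,0,1,0,0,0,0,0,0,1,0,0,0,0,0,0,1,0,0,0,0,0,0,1,0,0,0,0,0,0,1,0,0,0,0,0,0,1,0,0,0,0,0,0,1,0]}}

```text
time: 44.28
tool_pos: [512.0, -0.2, 223.5]
tcp_rot: [-3.135, -0.017, 2.539]
contact_force: [-0.4, 0.8, 1.0]
grip_width: 45.9
```

Emit:
{"fn": "step_arm", "kwargs": {"moves": [0,0,0,0,0,1,0,0,0,0,0,0,1,0,0,0,0,0,0,1,0,0,0,0,0,0,1,0,0,0,0,0,0,1,0,0,0,0,0,0,1,0,0,0,0,0,0,1,0,0,0,0,0,0,1,0]}}

```text
time: 44.95
tool_pos: [506.9, 1.1, 211.6]
tcp_rot: [-3.11, -0.02, 1.951]
contact_force: [-0.7, 0.7, -0.2]
grip_width: 45.7
```

Emit:
{"fn": "step_arm", "kwargs": {"moves": [0.2,0.9,0,0,0,1,0,0.2,0.9,0,0,0,1,0,0.2,0.9,0,0,0,1,0,0.2,0.9,0,0,0,1,0,0.2,0.9,0,0,0,0.9,0,0.2,0.9,0,0,0,0.7,0,0,0.5,0,0,0,0,0,0,0,0,0,0,0,0]}}

```text
time: 45.62
tool_pos: [616.2, 48.3, 194.0]
tcp_rot: [-3.085, -0.007, 1.534]
contact_force: [-0.5, 0.5, -0.2]
grip_width: 45.5
```

```bash
python3 -c "
from h import *
plan([643.5,20,152],math.pi/2-.027);look('w24')"
```

```text
now [616.2  48.3 194. ] yaw 1.534 F [-0.5  0.5 -0.2] w45.5 | shift [-1.38  1.53  2.01] turn [-0.81 -0.11 -0.13]
```

View pics/w24.png

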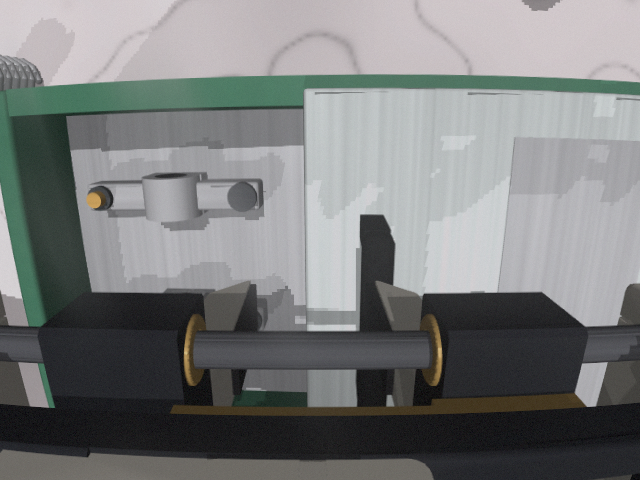

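Emit:
{"fn": "step_arm", "kwargs": {"moves": [-0.7,0.8,0,-0.8,-0.1,-0.1,0,-0.7,0.7,-0.2,0,0,0,0,0,0,0,0,0,0,0]}}

```text
time: 45.92
tool_pos: [641.9, 19.6, 193.4]
tcp_rot: [-3.135, -0.001, 1.545]
contact_force: [-0.9, -0.1, -0.3]
grip_width: 45.7
```

```bash
python3 -c "
from h import *
plan([643.5,20,152],math.pi/2-.027);look('w25')"
```

```text
now [641.9  19.6 193.4] yaw 1.545 F [-0.9 -0.1 -0.3] w45.7 | shift [0.02 0.09 2.07] turn [-0.09 -0.01  0.02]
```

View pics/w25.png

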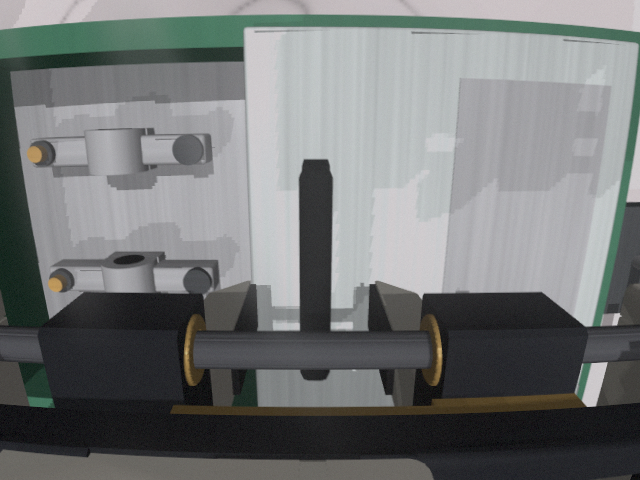

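Handle centred between the fingers (column 315). Descend and grasp.

Emit:
{"fn": "step_arm", "kwargs": {"moves": [0,0.05,0.8,-0.09,0,0,0,0,0,0.8,0,0,0,0,0,0,0.35,0,0,0,0,0,0,0,0,0,0,0.3]}}

```text
time: 46.3
tool_pos: [637.5, 22.1, 152.1]
tcp_rot: [-3.136, -0.003, 1.545]
contact_force: [-0.0, 0.8, -0.7]
grip_width: 42.8
```

```bash
python3 -c "
from h import *
plan([643.5,20,152],math.pi/2-.027)"
```

```text
now [637.5  22.1 152.1] yaw 1.545 F [-0.   0.8 -0.7] w42.8 | shift [-0.1  0.3  0. ] turn [-0.08 -0.04  0.02]
```

Emit:
{"fn": "step_arm", "kwargs": {"moves": [0,0.28,0,-0.08,0,0,1,0,0,0,0,0,0,1,0,0,0,0,0,0,1,0,0,0,0,0,0,1,0,0,0,0,0,0,1,0,0,0,0,0,0,1]}}

```text
time: 46.8
tool_pos: [643.3, 23.0, 154.1]
tcp_rot: [3.14, -0.003, 1.546]
contact_force: [0.8, 0.1, -3.0]
grip_width: 13.9
```

```bash
python3 -c "
from h import *
plan([463.5,26,152],math.pi/2-.027)"
```

```text
now [643.3  23.  154.1] yaw 1.546 F [ 0.8  0.1 -3. ] w13.9 | shift [-0.07 -8.99  0.08] turn [ 0.03 -0.05  0.03]
```

Emit:
{"fn": "step_arm", "kwargs": {"moves": [0,-0.5,0.03,0,0,0,1,0,-0.8,0,0,0,0,1,0,-0.8,0,0,0,0,1,0,-0.8,0,0,0,0,1,0,-0.8,0,0,0,0,1,0,-0.8,0,0,0,0,1,0,-0.8,0,0,0,0,1,0,-0.8,0,0,0,0,1]}}

```text
time: 47.47
tool_pos: [524.6, 26.3, 154.0]
tcp_rot: [3.122, -0.005, 1.545]
contact_force: [3.4, 0.6, -0.1]
grip_width: 13.5
```

```bash
python3 -c "
from h import *
plan([463.5,26,152],math.pi/2-.027)"
```

```text
now [524.6  26.3 154. ] yaw 1.545 F [ 3.4  0.6 -0.1] w13.5 | shift [-0.1  -3.06  0.04] turn [ 0.27 -0.07  0.02]
```

Emit:
{"fn": "step_arm", "kwargs": {"moves": [0,-0.8,0,0.15,0,0,1,0,-0.8,0,0.1,0,0,1,0,-0.8,0,0,0,0,1,0,-0.5,0,0,0,0,1,0,-0.3,0,0,0,0,1]}}

```text
time: 47.88
tool_pos: [465.1, 27.9, 154.3]
tcp_rot: [3.119, -0.005, 1.543]
contact_force: [49.8, 1.3, -48.8]
grip_width: 13.8
```

```bash
python3 -c "
from h import *
plan([463.5,26,152],math.pi/2-.027)"
```

```text
now [465.1  27.9 154.3] yaw 1.543 F [ 49.8   1.3 -48.8] w13.8 | shift [-0.1  -0.08  0.11] turn [ 0.32 -0.07 -0.01]
```

Emit:
{"fn": "step_arm", "kwargs": {"moves": [0,0,0,0,0,0,1,0,0,0,0,0,0,0.1,0,0,0,0,0,0,0,0,0,0,0,0,0,0,0,0,0,0,0,0,0]}}

```text
time: 48.3
tool_pos: [466.3, 27.9, 155.3]
tcp_rot: [3.114, -0.005, 1.543]
contact_force: [0.1, -1.2, 0.1]
grip_width: 36.0
```

Emit:
{"fn": "step_arm", "kwargs": {"moves": [0,0,-1,0,0,0,0,0,0,-1,0.3,0,0,0,0,0,-1,0,0,0,0,0,0,-1,0,0,0,1,0,0,-1,0,0,0,1,0,0,0,0,0,0,1]}}

```text
time: 48.8
tool_pos: [463.3, 27.4, 259.8]
tcp_rot: [3.141, -0.005, 1.543]
contact_force: [0.4, 0.2, 0.3]
grip_width: 30.2
```

```bash
python3 -c "
from h import *
st();look('w26');
im=capture('top')[:,:,::-1];cv2.imwrite('pics/t26z.png',cv2.resize(cv2.convertScaleAbs(im[110:330,140:500],alpha=1.8),None,fx=2.2,fy=2.2,interpolation=cv2.INTER_CUBIC))
im=capture('scene')[:,:,::-1];cv2.imwrite('pics/s26.png',im);cv2.imwrite('pics/s26z.png',cv2.resize(cv2.convertScaleAbs(im[140:440,70:520],alpha=1.3),None,fx=1.75,fy=1.75,interpolation=cv2.INTER_CUBIC))"
```

```text
t48.80 pos [463.3  27.4 259.8] rot [ 3.141 -0.005  1.543] F [0.4 0.2 0.3] M [-0.08  0.03  0.  ] w30.2 q [-0.11  0.2   1.62  0.01  1.32 -0.08]
```

View pics/w26.png

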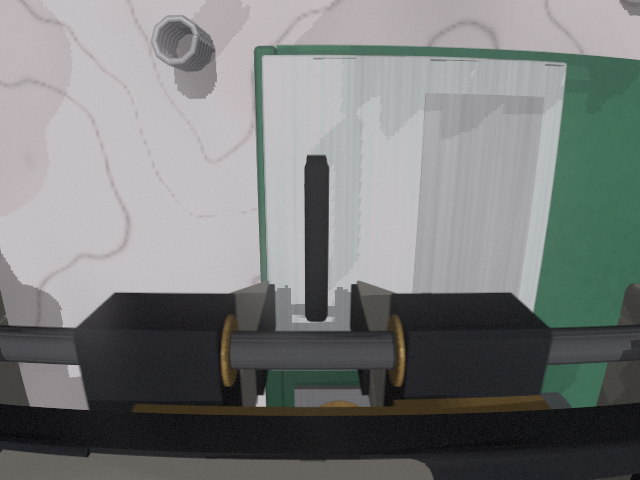

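View pics/s26z.png

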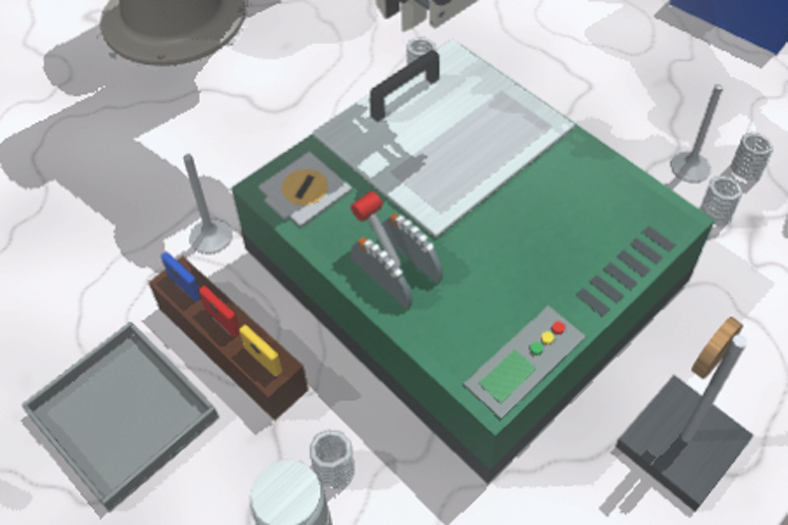

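Emit:
{"fn": "step_arm", "kwargs": {"moves": [-0.95,0.3,0,0,0,0,1,-0.95,0.3,0,0,0,0,1,-0.95,0.3,0,0,0,0,1,-0.95,0.3,0,0,0,0,1,-0.95,0.3,0,0,0,0,1,-0.95,0.3,0,0,0,0,1,-0.95,0.3,0,0,0,0,1,0,0,0,0,0,0,1]}}

```text
time: 49.62
tool_pos: [495.6, -109.7, 242.7]
tcp_rot: [-3.115, -0.011, 1.547]
contact_force: [0.3, -0.2, -0.9]
grip_width: 0.3
```

```bash
python3 -c "
from h import *
plan([535,-142,260],math.pi/2-.027);look('w27')"
```

```text
now [ 495.6 -109.7  242.7] yaw 1.547 F [ 0.3 -0.2 -0.9] w0.3 | shift [-1.56  1.99 -0.93] turn [-0.38 -0.16  0.05]
```

View pics/w27.png

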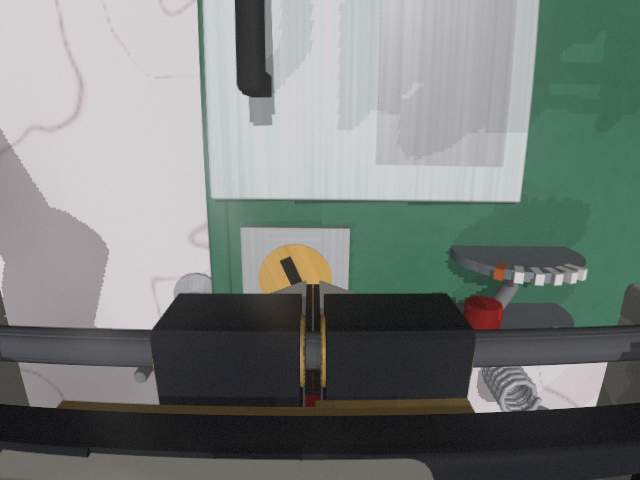

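Run:
```python
from h import *
o=np.load('w27.npy',allow_pickle=True).item();W=cam('wrist',o)
for p,z in [((464,315),200),((502,310),200),((483,300),205),((483,328),205)]: print(onz(W,p,z).round(1))
T=cam('top');S=cam('scene')
tz=lambda u,v:np.array([140+u/2.2,110+v/2.2]); sz=lambda u,v:np.array([70+u/1.75,140+v/1.75])
it=cv2.imread('pics/top0.png');isc=cv2.imread('pics/scene0.png')
a=blob(it,'red',(355,205,390,230));b=blob(isc,'red',(260,240,300,275))
ca=cv2.minAreaRect(a);cb=cv2.minAreaRect(b);print(ca,cb,tri(T,ca[0],S,cb[0]))
print('left end wrist top edge')
```

```text
[ 573.2 -135.3  200. ]
[ 593.5 -133.   200. ]
[ 580.6 -124.8  205. ]
[ 582.2 -140.7  205. ]
((371.0, 218.0), (6.0, 10.0), 90.0) ((279.1153564453125, 256.9230041503906), (10.53930377960205, 16.36365509033203), 56.3099365234375) (array([ 583.47131197, -143.68823782,  202.47612082]), np.float64(1.0579730394905373))
left end wrist top edge
```

Emit:
{"fn": "step_arm", "kwargs": {"moves": [-0.8,0.9,-0.4,-0.38,-0.16,0,1,-0.75,0.9,0,0,0,0,1,0,0,0,0,0,0,1]}}

```text
time: 49.92
tool_pos: [529.1, -138.4, 246.5]
tcp_rot: [-3.134, -0.005, 1.548]
contact_force: [-1.1, 0.4, 0.7]
grip_width: 0.5
```

```bash
python3 -c "
from h import *
plan([535,-141,194],math.pi/2-.027)"
```

```text
now [ 529.1 -138.4  246.5] yaw 1.548 F [-1.1  0.4  0.7] w0.5 | shift [-0.13  0.32  2.62] turn [-0.11 -0.07  0.06]
```

Emit:
{"fn": "step_arm", "kwargs": {"moves": [-0.1,0.2,0.9,-0.1,-0.05,0.05,1,0,0,0.9,0,0,0,1,0,0,0.7,0,0,0,1,0,0,0,0,0,0,1]}}

```text
time: 50.25
tool_pos: [531.2, -136.4, 192.3]
tcp_rot: [-3.137, -0.004, 1.546]
contact_force: [0.1, 0.8, -0.4]
grip_width: 0.8
```

```bash
python3 -c "
from h import *
plan([540,-141,194],math.pi/2-.027)
im=capture('scene')[:,:,::-1];cv2.imwrite('pics/s28z.png',cv2.resize(im[170:350,180:400],None,fx=3,fy=3,interpolation=cv2.INTER_CUBIC))"
```

```text
now [ 531.2 -136.4  192.3] yaw 1.546 F [ 0.1  0.8 -0.4] w0.8 | shift [-0.22  0.45 -0.09] turn [-0.06 -0.06  0.03]
```

View pics/s28z.png

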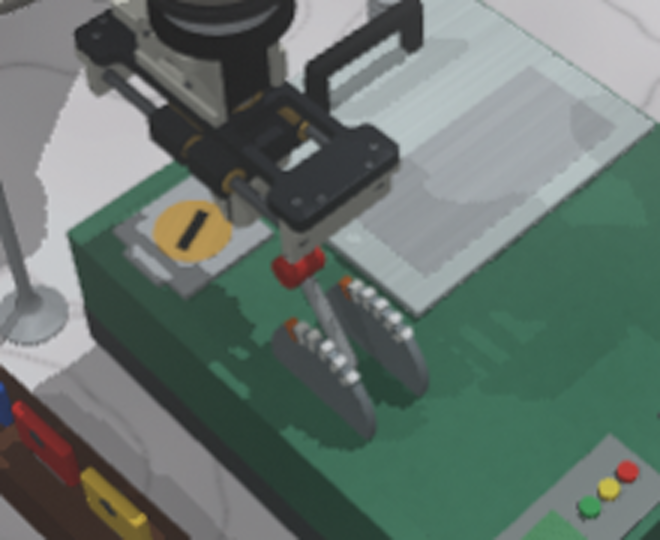

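Emit:
{"fn": "step_arm", "kwargs": {"moves": [-0.2,0.3,-0.05,-0.05,-0.05,0,1,0,0.2,0,0,0,0,1]}}

```text
time: 50.47
tool_pos: [541.5, -139.7, 195.7]
tcp_rot: [3.141, -0.0, 1.547]
contact_force: [0.5, -0.3, -0.7]
grip_width: 0.3
```

```bash
python3 -c "
from h import *
plan([560,-141,194],math.pi/2-.027)"
```

```text
now [ 541.5 -139.7  195.7] yaw 1.547 F [ 0.5 -0.3 -0.7] w0.3 | shift [-0.04  0.93  0.08] turn [ 0.   -0.01  0.04]
```

Emit:
{"fn": "step_arm", "kwargs": {"moves": [0,0.25,0.08,0,0,0,1,0,0.2,0.03,0,0,0,1]}}

```text
time: 50.63
tool_pos: [552.3, -139.9, 195.3]
tcp_rot: [3.138, 0.001, 1.547]
contact_force: [2.3, 0.2, 0.2]
grip_width: 0.4
```

Emit:
{"fn": "step_arm", "kwargs": {"moves": [0,0.2,0,0,0,0,1]}}

```text
time: 50.72
tool_pos: [557.1, -140.0, 195.9]
tcp_rot: [3.137, 0.001, 1.547]
contact_force: [0.4, 0.2, 0.6]
grip_width: 0.6
```

Emit:
{"fn": "step_arm", "kwargs": {"moves": [0,0.2,0,0,0,0,1]}}

```text
time: 50.8
tool_pos: [561.8, -140.1, 196.2]
tcp_rot: [3.136, 0.001, 1.547]
contact_force: [-0.0, 0.1, -0.4]
grip_width: 0.4
```

```bash
python3 -c "
from h import *
st()
im=capture('scene')[:,:,::-1];cv2.imwrite('pics/s29z.png',cv2.resize(im[200:330,220:370],None,fx=4.4,fy=4.4,interpolation=cv2.INTER_CUBIC))"
```

```text
t50.80 pos [ 561.8 -140.1  196.2] rot [3.136e+00 1.000e-03 1.547e+00] F [-0.   0.1 -0.4] M [-0.08  0.07  0.  ] w0.4 q [-0.38  0.46  1.42  0.    1.25 -0.35]
```

View pics/s29z.png

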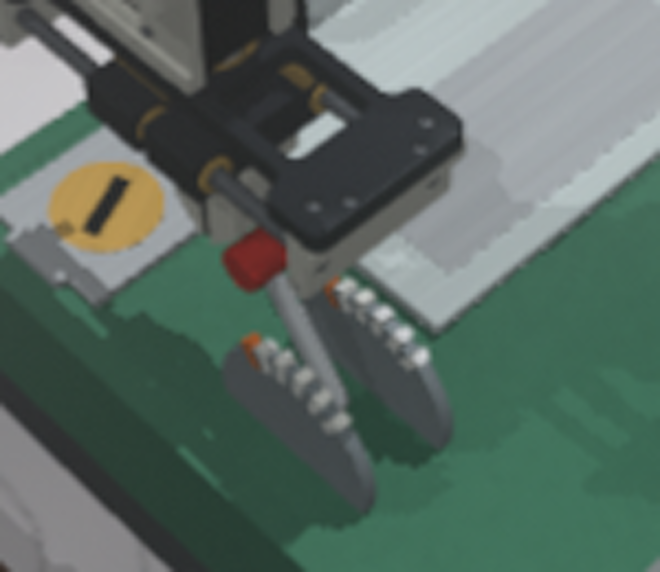

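```bash
python3 -c "
from h import *
S=cam('scene')
f=lambda P:((proj(S,P)-[220,200])*4.4).round(0)
print(f((561.8,-140,196)),f((583,-141,201)),f((583,-141,211)),f((561.8,-140,215)),f((573,-128,201)),f((581,-140,196)),f((561.8+38,-140,196)))"
```

```text
[228. 225.] [263. 248.] [262. 233.] [226. 194.] [270. 215.] [262. 252.] [296. 279.]
```

Emit:
{"fn": "step_arm", "kwargs": {"moves": [0,0.2,0.03,0,0,0,1]}}

```text
time: 50.93
tool_pos: [564.8, -140.2, 196.3]
tcp_rot: [3.14, 0.001, 1.547]
contact_force: [-24.5, 2.4, 27.3]
grip_width: 0.5
```

Emit:
{"fn": "step_arm", "kwargs": {"moves": [0,0.2,0.02,0,0,0,1]}}

```text
time: 51.02
tool_pos: [566.2, -140.3, 197.5]
tcp_rot: [-3.137, 0.002, 1.548]
contact_force: [-21.0, 1.9, 21.7]
grip_width: 0.5
```

```bash
python3 -c "
from h import *
st()
im=capture('scene')[:,:,::-1];cv2.imwrite('pics/s30z.png',cv2.resize(im[200:330,220:370],None,fx=4.4,fy=4.4,interpolation=cv2.INTER_CUBIC))"
```

```text
t51.02 pos [ 566.2 -140.3  197.5] rot [-3.137e+00  2.000e-03  1.548e+00] F [-21.    1.9  21.7] M [ 0.12  3.23 -0.02] w0.5 q [-0.37  0.47  1.4  -0.    1.27 -0.35]
```

View pics/s30z.png

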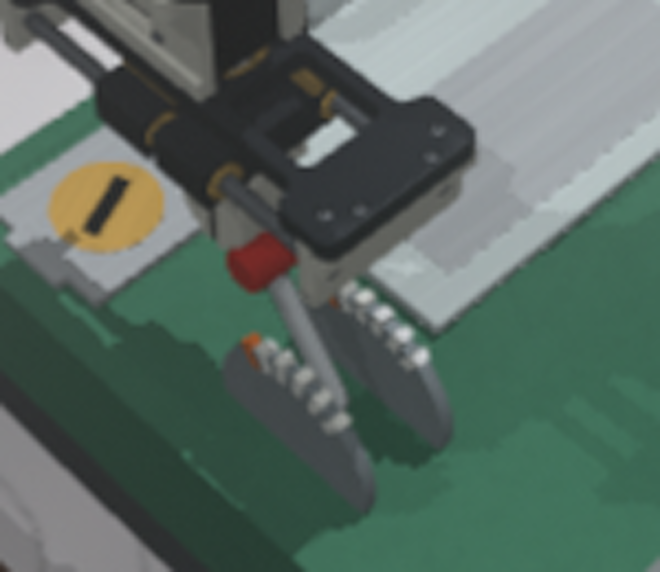

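Emit:
{"fn": "step_arm", "kwargs": {"moves": [0,-0.6,0,0,0,0,1,0,-0.5,0.3,0,0,0,1,0,0,0.5,0,0,0,1,0,0,0.2,0,0,0,1]}}

```text
time: 51.4
tool_pos: [544.8, -140.3, 179.9]
tcp_rot: [-3.141, 0.004, 1.547]
contact_force: [0.3, 0.7, 0.2]
grip_width: 0.3
```

```bash
python3 -c "
from h import *
plan([560,-141,178],math.pi/2-.027);look('w31')"
```

```text
now [ 544.8 -140.3  179.9] yaw 1.547 F [0.3 0.7 0.2] w0.3 | shift [-0.02  0.76  0.1 ] turn [-0.01  0.05  0.05]
```

View pics/w31.png

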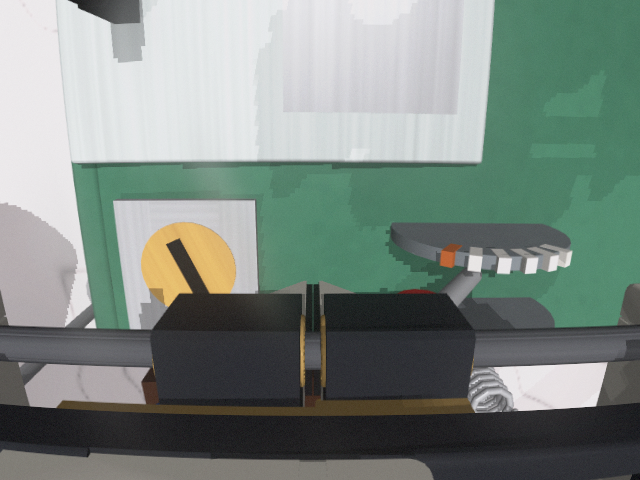

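Emit:
{"fn": "step_arm", "kwargs": {"moves": [0,0.2,0,0,0,0,1,0,0.2,0,0,0,0,1]}}

```text
time: 51.62
tool_pos: [553.3, -140.4, 178.7]
tcp_rot: [-3.139, 0.003, 1.547]
contact_force: [-0.4, 0.7, 0.4]
grip_width: 0.5
```

Emit:
{"fn": "step_arm", "kwargs": {"moves": [0,0.2,0.03,0,0,0,1]}}

```text
time: 51.7
tool_pos: [557.2, -140.6, 178.2]
tcp_rot: [-3.137, 0.003, 1.547]
contact_force: [-20.3, 0.9, 18.1]
grip_width: 0.4
```

Emit:
{"fn": "step_arm", "kwargs": {"moves": [0,0.2,0.03,0,0,0,1]}}

```text
time: 51.78
tool_pos: [558.6, -140.6, 178.6]
tcp_rot: [-3.129, 0.003, 1.548]
contact_force: [-31.5, 2.1, 31.0]
grip_width: 0.6
```

```bash
python3 -c "
from h import *
st();look('w32')"
```

```text
t51.78 pos [ 558.6 -140.6  178.6] rot [-3.129e+00  3.000e-03  1.548e+00] F [-31.5   2.1  31. ] M [ 0.15  4.44 -0.05] w0.6 q [-0.38  0.48  1.44 -0.01  1.23 -0.35]
```

View pics/w32.png

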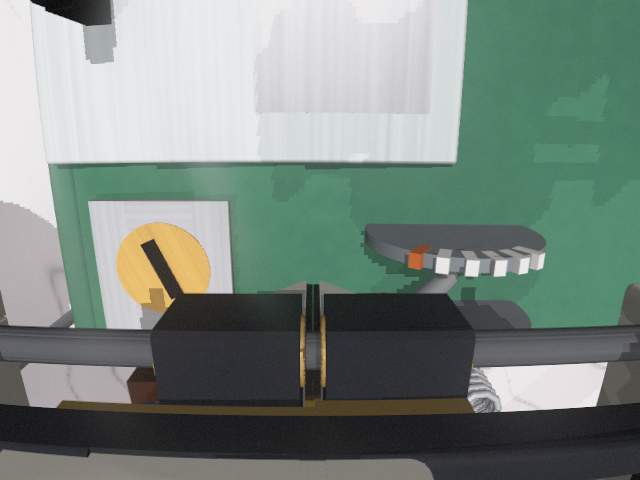

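Emit:
{"fn": "step_arm", "kwargs": {"moves": [0,-0.15,0,0,0,0,1,0,0.16,-0.12,0,0,0,1]}}

```text
time: 52.0
tool_pos: [558.2, -140.6, 181.6]
tcp_rot: [-3.125, 0.003, 1.548]
contact_force: [-7.6, -1.1, 2.2]
grip_width: 0.1
```

Emit:
{"fn": "step_arm", "kwargs": {"moves": [0,0.16,-0.12,0,0,0,1]}}

```text
time: 52.08
tool_pos: [560.5, -140.6, 183.7]
tcp_rot: [-3.121, 0.002, 1.548]
contact_force: [-6.5, -1.8, -1.1]
grip_width: 0.4
```

Emit:
{"fn": "step_arm", "kwargs": {"moves": [0,0.16,-0.12,0,0,0,1]}}

```text
time: 52.17
tool_pos: [562.7, -140.7, 185.5]
tcp_rot: [-3.117, 0.002, 1.548]
contact_force: [-5.9, -1.1, 0.5]
grip_width: 0.4
```

```bash
python3 -c "
from h import *
st();look('w33')"
```

```text
t52.17 pos [ 562.7 -140.7  185.5] rot [-3.117e+00  2.000e-03  1.548e+00] F [-5.9 -1.1  0.5] M [-0.2   1.06 -0.04] w0.4 q [-0.37  0.49  1.41 -0.01  1.27 -0.35]
```

View pics/w33.png

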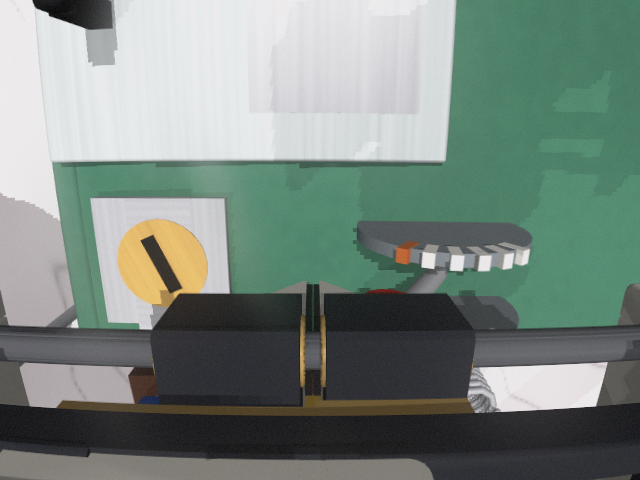

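Emit:
{"fn": "step_arm", "kwargs": {"moves": [0,0.2,-0.12,-0.1,0,0,1]}}

```text
time: 52.3
tool_pos: [567.0, -140.8, 188.0]
tcp_rot: [-3.122, 0.002, 1.548]
contact_force: [-7.3, -0.2, 4.6]
grip_width: 0.7
```

Emit:
{"fn": "step_arm", "kwargs": {"moves": [0,0.2,-0.12,-0.1,0,0,1]}}

```text
time: 52.38
tool_pos: [571.5, -141.0, 190.5]
tcp_rot: [-3.129, 0.002, 1.548]
contact_force: [-2.3, -0.3, 0.9]
grip_width: 0.5
```

```bash
python3 -c "
from h import *
st();look('w34')
im=capture('scene')[:,:,::-1];cv2.imwrite('pics/s34z.png',cv2.resize(im[200:330,220:370],None,fx=4.4,fy=4.4,interpolation=cv2.INTER_CUBIC))"
```

```text
t52.38 pos [ 571.5 -141.   190.5] rot [-3.129e+00  2.000e-03  1.548e+00] F [-2.3 -0.3  0.9] M [-0.08  0.48 -0.01] w0.5 q [-0.37  0.49  1.39 -0.01  1.27 -0.34]
```

View pics/s34z.png

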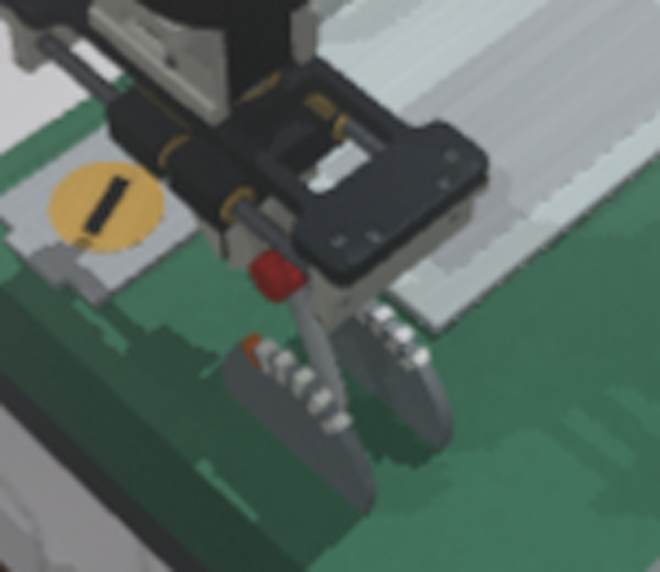

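View pics/w34.png

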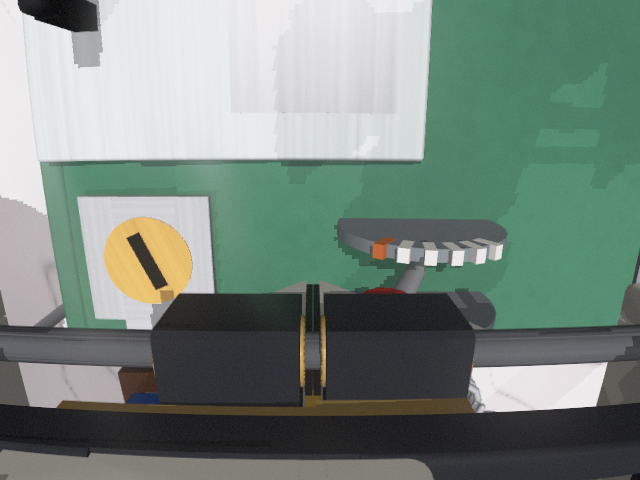

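```bash
cat >> h.py <<'E'
def levang():
    S=cam('scene');im=capture('scene')[:,:,::-1].copy();i0=cv2.imread('pics/scene0.png')
    c=lambda i:np.array(cv2.moments(blob(i,'red',(262,235,320,290)))['m10'])
    def cen(i):
        m=cv2.moments(blob(i,'red',(262,235,320,290)));return np.array([m['m10']/m['m00'],m['m01']/m['m00']]),m['m00']
    p0,_=cen(i0);p,a=cen(im)
    tip=lambda t:np.array([583+41-70*math.sin(.625-t),-141+ .027*70*(math.sin(.625-t)-math.sin(.625)),201-56.8+70*math.cos(.625-t)])
    q0=proj(S,tip(0));e=[(np.linalg.norm(p-p0-(proj(S,tip(t))-q0)),t) for t in np.arange(-.1,1.3,.01)]
    print('roller px',p.round(1),'was',p0.round(1),'area',a,'lever angle est %.2f err %.1f'%(min(e)[1],min(e)[0]),[(t,(proj(S,tip(t))-q0).round(1).tolist()) for t in (.25,.5,.75)])
    return im
E
python3 -c "
from h import *
levang()"
```

```text
roller px [282.2 262.1] was [279.1 257. ] area 72.5 lever angle est 0.20 err 3.8 [(0.25, [5.9, 2.2]), (0.5, [12.7, 6.4]), (0.75, [19.9, 12.6])]
```

Emit:
{"fn": "step_arm", "kwargs": {"moves": [0,0.22,-0.07,-0.1,0,0,1]}}

```text
time: 52.62
tool_pos: [575.0, -141.0, 191.4]
tcp_rot: [-3.134, 0.002, 1.548]
contact_force: [-13.0, -0.1, 7.8]
grip_width: 0.4
```

Emit:
{"fn": "step_arm", "kwargs": {"moves": [0,0.22,-0.07,-0.1,0,0,1]}}

```text
time: 52.7
tool_pos: [578.2, -141.1, 192.9]
tcp_rot: [-3.137, 0.002, 1.548]
contact_force: [-9.0, -0.0, 6.6]
grip_width: 0.6
```

```bash
python3 -c "
from h import *
st();im=levang();look('w35');cv2.imwrite('pics/s35z.png',cv2.resize(im[200:330,220:370],None,fx=4.4,fy=4.4,interpolation=cv2.INTER_CUBIC))"
```

```text
t52.70 pos [ 578.2 -141.1  192.9] rot [-3.137e+00  2.000e-03  1.548e+00] F [-9.  -0.   6.6] M [-0.17  1.38 -0.07] w0.6 q [-0.37  0.5   1.37 -0.    1.27 -0.34]
roller px [284.3 263.2] was [279.1 257. ] area 76.5 lever angle est 0.30 err 3.8 [(0.25, [5.9, 2.2]), (0.5, [12.7, 6.4]), (0.75, [19.9, 12.6])]
```

View pics/s35z.png

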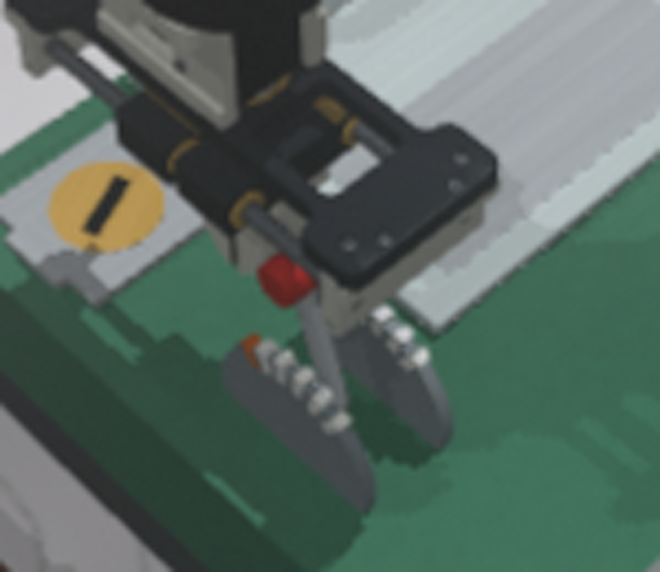

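Emit:
{"fn": "step_arm", "kwargs": {"moves": [0,0.2,-0.07,0,0,0,1]}}

```text
time: 52.88
tool_pos: [582.1, -141.2, 194.2]
tcp_rot: [-3.138, 0.002, 1.548]
contact_force: [-5.0, -0.3, 2.2]
grip_width: 0.5
```

Emit:
{"fn": "step_arm", "kwargs": {"moves": [0,0.2,-0.07,0,0,0,1]}}

```text
time: 52.97
tool_pos: [586.2, -141.3, 195.6]
tcp_rot: [-3.138, 0.002, 1.548]
contact_force: [-1.1, 0.5, 0.7]
grip_width: 0.6
```

```bash
python3 -c "
from h import *
st();levang()"
```

```text
t52.97 pos [ 586.2 -141.3  195.6] rot [-3.138e+00  2.000e-03  1.548e+00] F [-1.1  0.5  0.7] M [-0.1   0.08 -0.03] w0.6 q [-0.36  0.51  1.34 -0.    1.29 -0.34]
roller px [287.9 265.4] was [279.1 257. ] area 84.0 lever angle est 0.44 err 3.9 [(0.25, [5.9, 2.2]), (0.5, [12.7, 6.4]), (0.75, [19.9, 12.6])]
```

Emit:
{"fn": "step_arm", "kwargs": {"moves": [0,-0.9,0,0,0,0,1,0,-0.9,-0.3,0,0,0,1,0,-0.9,-0.8,0,0,0,1,0,-0.9,-1,0,0,0,1,0,-0.9,-1,0,0,0,1,0.5,-0.9,-1,0,0,0,1]}}

```text
time: 53.52
tool_pos: [479.5, -128.6, 273.1]
tcp_rot: [-3.136, -0.002, 1.549]
contact_force: [1.3, 0.5, -0.0]
grip_width: 0.7
```

```bash
python3 -c "
from h import *
st();im=levang();cv2.imwrite('pics/s36z.png',cv2.resize(im[200:330,220:370],None,fx=4.4,fy=4.4,interpolation=cv2.INTER_CUBIC));look('w36')
im=capture('top')[:,:,::-1];cv2.imwrite('pics/t36.png',cv2.resize(cv2.convertScaleAbs(im[160:300,320:430],alpha=1.8),None,fx=5,fy=4.2,interpolation=cv2.INTER_CUBIC))"
```

```text
t53.52 pos [ 479.5 -128.6  273.1] rot [-3.136e+00 -2.000e-03  1.549e+00] F [ 1.3  0.5 -0. ] M [-0.05 -0.   -0.01] w0.7 q [-0.42  0.26  1.51 -0.    1.38 -0.39]
roller px [291.9 263.5] was [279.1 257. ] area 154.5 lever angle est 0.50 err 0.1 [(0.25, [5.9, 2.2]), (0.5, [12.7, 6.4]), (0.75, [19.9, 12.6])]
```

View pics/s36z.png

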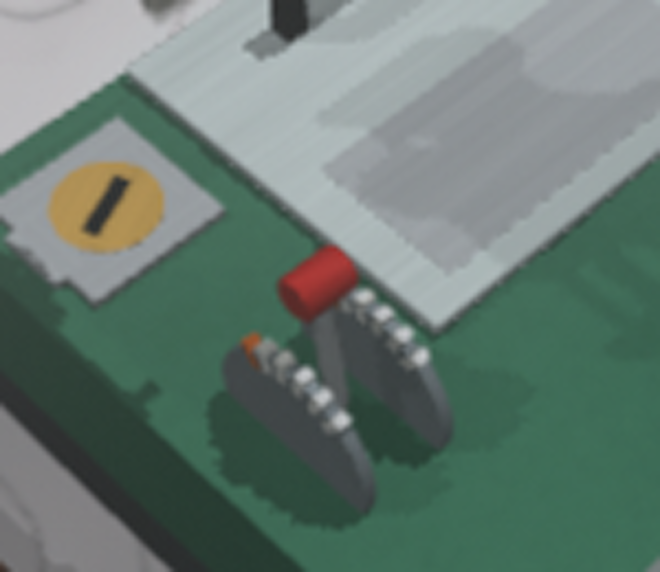

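View pics/w36.png

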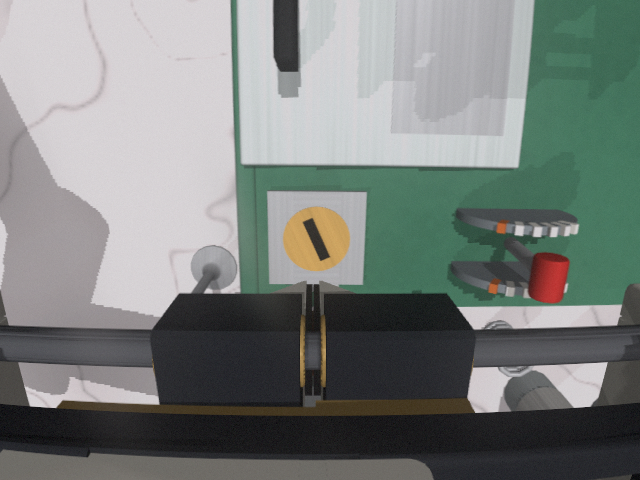

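Run:
```python
from h import *
im=capture('scene')[:,:,::-1];cv2.imwrite('pics/s37.png',im)
i0=cv2.imread('pics/scene0.png')
# edge shift of cover far/right border and handle between start and now
for n,(x0,y0,x1,y1) in {'cover far right corner':(305,255,335,285),'cover far left corner':(380,195,412,225)}.items():
    a=cv2.cvtColor(i0[y0:y1,x0:x1],6).astype(np.float32);b=cv2.cvtColor(im[y0:y1,x0:x1].copy(),6).astype(np.float32);print(n,cv2.phaseCorrelate(a,b,cv2.createHanningWindow(a.shape[::-1],cv2.CV_32F)))
```

```text
cover far right corner ((0.16261668789960737, 0.2849315113299493), 1.078796460893419)
cover far left corner ((-0.1781429261978289, 0.16914755190998498), 0.986275793115298)
```

View pics/s37.png

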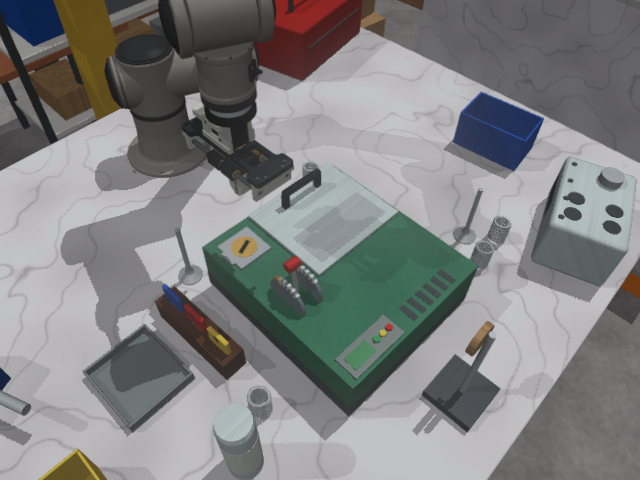

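Run:
```python
from h import *
im=cv2.imread('pics/s37.png');i0=cv2.imread('pics/scene0.png')
for n,(x0,y0,x1,y1) in {'handle':(270,160,334,214),'far corner washer (fixed)':(330,380,370,420),'panel(fixed)':(340,310,410,380),'washer left corner(fixed)':(455,250,490,290)}.items():
    a=cv2.cvtColor(i0[y0:y1,x0:x1],6).astype(np.float32);b=cv2.cvtColor(im[y0:y1,x0:x1],6).astype(np.float32);print(n,cv2.phaseCorrelate(a,b,cv2.createHanningWindow(a.shape[::-1],cv2.CV_32F)))
S=cam('scene');print(proj(S,(468.9,27,167))-proj(S,(463.9,27,167)),'px per 5 mm opening')
```

```text
handle ((0.35901399361565467, -0.061242482654563446), 0.8945171722659359)
far corner washer (fixed) ((-0.04090442616131895, 0.049745286613994466), 0.9549690929055213)
panel(fixed) ((-0.02254794748715483, -0.008776035802760873), 0.9989070471054242)
washer left corner(fixed) ((-0.0582407525738482, 0.033836322315956124), 0.9700370934274462)
[1.76458201 1.23772874] px per 5 mm opening
```

```bash
python3 -c "
from h import *
st();print(close_job())"
```

```text
t53.72 pos [ 480.6 -127.9  273.2] rot [-3.138e+00 -1.000e-03  1.550e+00] F [ 0.5 -0.4  0.3] M [-0.06  0.04 -0.03] w0.5 q [-0.41  0.26  1.51 -0.    1.37 -0.39]
the job is handed in; nothing more can be done
None
```

The job was handed in at 53.7 s with every step of the task done.

**What I did**
- **Keys:** The red key stopped about 17 mm above the face plate, so it was wrong, and I put it back in the rack. The blue key seated fully and turned the lock to its open stop, then went back in the rack. I did not need to try yellow.
- **Washer:** I slid the cover open to its stop (about 179 mm of travel). I laid the two rocker arms in the well and slid the cover back until it met its stop.
- **Lever:** I clicked it two notches, one for each arm.

**Last checks**
- **Lock:** The slot measured 1.15 rad, and the lock is empty with all three keys standing in the rack.
- **Arms:** Only two rocker arms showed in the pictures. One had been knocked aside during the run, so I located it again before grasping it. The wrist camera showed both lying flat in the well before the cover was shut.
- **Lever:** It read 0.50 rad, fitting the picture to within 0.1 px.
- **Valves and gripper:** Both valves are standing, and the gripper is clear of everything.

**Imperfect points**
- **Cover:** Compared with the first picture it shows a shift of about 0.2–0.4 px, at most about 1 mm. That may only be changed shadows. I left it alone, since touching it again would have come after the lever step.
- **Lever pushes:** The first two pushes met the roller on the fingers' sloped sides, with up to about 44 N in total on the fingers. I backed off and pushed along the lever's arc instead.
- **Cover stop:** The wrist force reached about 70 N when the cover met its closed stop. That is under the 120 N limit.

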